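# Put away the vials, eyepieces and dish after a microscope session

### The arm

A 6-joint arm with a two-finger parallel gripper is mounted at the origin on the work surface. World frame = base frame: x ahead of the robot, y to its left, z up, the work surface at z = 0. Lengths are in m, angles in degrees, forces in N, time in s.
With the tool pointing down it reaches from about 0.25 to 0.725 m from the base axis. Payload 9.7 kg.
Tool frame: the origin (TCP) lies on the centre line of the jaws, within the pads' length; the fingertips stand 19 mm ahead of it and the grasp point (between the pads) is the TCP; z points along the fingers, y is the direction in which the jaws open and shut (so a half turn about z gives the same grasp; the last joint's range is limited). The gripper opens to 85 mm and grips with 20 to 120 N. Pads are 22 mm wide; open, the fingers measure 114 mm over their backs; the gripper's body (76 mm by 85 mm) begins 54 mm behind the grasp point. The pads swing forward as they close: fully open they stand 13 mm farther back than shut.
Start: joints at [-75.287, 4.979, 10.078, 95.1, 0, 90], TCP at [0.14, -0.532, 0.25] pointing down, gripper open.
Joint ranges: [-179.16, 179.16], [-48.56, 103.87], [-65.8, 70.77], [-126.05, 130.52], [-82.76, 87.17], [-180, 180]. Speed limits (degrees/s): [127.2, 127.2, 147.25, 180, 180, 180].

### API

Orientations are given as [roll, pitch, yaw] about the fixed x, y, z axes, in that order (R = Rz(yaw) Ry(pitch) Rx(roll)).
In Python, from workcell import bot gives the robot as it stands.
- The arm moves only by the tool servo_tool, never from a script. Its argument "motion" is a list that holds one entry, the list of rows, each a list of 6 numbers: the shift along the tool's x, y, z in mm, then the turn, a rotation vector about the tool's x, y, z in rad. A call has 1 to 5 rows; each row shifts and turns the commanded pose from where the row before left it, along the tool's axes as they then stand; what a row does not reach is not made up. A row lasts 1/10 s, in which the tool goes at most 50 mm and 8.59 degrees, less where a joint would pass 70% of its speed; a pose out of reach is approached as far as the arm can. A call is refused whole if a number of a shift passes 50 or a number of a turn 0.15, either way. A call with a gripper value outside its range is refused whole. "gripper" is the finger opening in mm, from 0 to 85.4, set as the call begins (left out, the last holds). The fingers move at their own pace and stop on an object; "newtons" is the grip in N (left out, the last holds). Time passes only in rows, so rows that do not move let the fingers close. It gives the time, the measured TCP pose, the force and the opening at its end, in the units of the state.
- bot.get_obs(): the state, without advancing time (a new reading comes with each control period).
- bot.camera(name): name is "scene" or "top"; returns a dict with "color" (400x640x3 uint8, red, green, blue), "fx", "fy", "cx", "cy" (pixels), "k1" (the pictures are not rectified: a ray, as slopes to the right and down, at radius r is drawn at 1 + k1 r^2 times it, then the intrinsics apply), "R" (3x3) and "t" (3): a world point X has camera coordinates R X + t. Camera axes: x right, y down, z forward; pixel columns grow to the right and rows downward; lengths in m; the calibration is good to about 2 mm. A picture is of the moment at which its call begins. There is no depth.
- bot.job_done(): hands the job in, once; it reports no verdict.
Trained networks look in a picture, given as the dict that the camera call returned (one of the last four; its "shot" number tells which), for a name from the list of things; names that differ only in an ending like _2 or _b are one class to them, and where a whole thing is asked for, a point or a joint stands for the part that bears it (a point fixed in the world has none). Each returns a list of dicts, best first, with "confidence" (0 to 1); they miss things now and then, are a little off and sometimes report something else, mostly with a low value. They report only what shows in the picture. A call takes as long as a camera call. They do not tell look-alikes from the thing itself.
- bot.look_for(picture, label): "rect" ([left, top, width, height] in pixels, round what is visible of it).
The state is a dict: "time": time; "q": joint angles; "qd": joint speeds; "joint_efforts": joint torques, N m; "ee_pos": TCP position; "tcp_rot": TCP orientation; "wrist_force": force on the tool from outside, world axes, zero at the start; "torque": the same for the moment, N m; "opening": finger opening in m.
Only numpy, scipy, OpenCV 4.12 (cv2) and the standard library are available. Lean on these libraries where they do the work, as an engineer would, in place of code of your own. Each camera call takes 0.05 s, during which the arm holds its last target.

### The job

Clear up after the microscope session: stand the two specimen vials in the tray with the divider, one in each bay, stand the two eyepieces side by side in the long undivided tray, rubber eyecup down as they are now, and lay the covered petri dish flat in the low square tray. Set everything down gently on its tray's floor, upright and without dropping it, and leave the wash bottle and the forceps where they are.

Things in the scene. Friction and masses are not known exactly. Their poses are not given: they have to be found in the camera images.
- vial_a: Specimen vial, closed, standing upright on the bench: a plain cylinder, clear glass 42 mm high with a flush black plastic screw cap 18 mm high on it; 28 mm diameter over its whole length, 60 mm high overall, about 45 g. Seen from above it is a plain black disc. The two vials are alike and interchangeable. Origin: centre of its underside; z up along its axis; its yaw means nothing.
- vial_b: Specimen vial, closed, standing upright on the bench: a plain cylinder, clear glass 42 mm high with a flush black plastic screw cap 18 mm high on it; 28 mm diameter over its whole length, 60 mm high overall, about 45 g. Seen from above it is a plain black disc. The two vials are alike and interchangeable. Origin: centre of its underside; z up along its axis; its yaw means nothing.
- eyepiece_a: Microscope eyepiece standing upright on its wide end: a black rubber eyecup 36 mm in diameter and 24 mm high below, and on it a bare steel tube 24 mm in diameter that rises to 56 mm above the bench, about 90 g. Seen from above: a steel disc in a black ring. Take it by the tube. The two eyepieces are alike and interchangeable. Origin: centre of its underside; z up along its axis; its yaw means nothing.
- eyepiece_b: Microscope eyepiece standing upright on its wide end: a black rubber eyecup 36 mm in diameter and 24 mm high below, and on it a bare steel tube 24 mm in diameter that rises to 56 mm above the bench, about 90 g. Seen from above: a steel disc in a black ring. Take it by the tube. The two eyepieces are alike and interchangeable. Origin: centre of its underside; z up along its axis; its yaw means nothing.
- dish: Covered petri dish lying flat: a cream-coloured disc with a clear lid rim, 57 mm diameter, 20 mm high, about 50 g, in one piece (the lid does not come off). Origin: centre of its underside; z up; its yaw means nothing.
- vial_tray: Fixed white plastic tray with one divider across its middle: outside 62 mm (its x) by 120 mm (its y), 22 mm high; walls, divider and floor 4 mm thick. It makes two bays, each 54 mm by 54 mm inside, centred at x = 0, y = +29 mm and y = -29 mm. Its floor lies 4 mm above the bench. Origin: centre of its underside, on the bench; z up.
- eyepiece_tray: Fixed long white plastic tray without divider, its floor lined with black rubber: outside 68 mm (its x) by 128 mm (its y), 22 mm high, walls 4 mm thick; inside 60 mm by 120 mm, so the two eyepieces stand in it one beside the other along y (for example at y = +30 mm and -30 mm). Its floor lies 4 mm above the bench. Origin: centre of its underside, on the bench; z up.
- dish_tray: Fixed low square white plastic tray: outside 96 mm by 96 mm, only 10 mm high, walls 4 mm thick; inside 88 mm by 88 mm, floor 4 mm above the bench. Origin: centre of its underside, on the bench; x and y along its sides, z up.
- wash_bottle: Bystander, to be left alone: white wash bottle with a green cap and a bent white spout, 68 mm diameter, about 178 mm high, standing at the left of the work. The spout reaches 58 mm from its axis towards the bottle's +y. Origin: centre of its underside; z up.
- forceps: Bystander, to be left alone: steel forceps lying flat on the bench beyond the trays, 133 mm long (along its y), 12 mm wide, 5 mm thick. Origin: on its underside near the middle of its length; z up.
Not all that is in view belongs to the job. Several things look just like the dish: the one meant starts nearest to the robot's base.

How it is judged:
By the outcome, as a careful person would: the job done as asked, in the order asked, and still so for the second after the job is handed in, with the robot touching nothing.
It also fails if it takes over 128 s, if anything falls off the work surface, if the arm or the gripper's body presses on something with over 40 N, if the wrist force passes 120 N, or if a joint passes its speed limit or range.

## Working session

There is one attempt and no reset: what is moved stays moved. The work goes in short steps, Python scripts to look and compute and a tool call to move; the robot and the scene stay as the last step left them, time stands still between calls to the robot, and variables do not carry over. Pictures are saved under pics/ and viewed, and the job is handed in when it is done.

Besides the shell and the picture viewer there is one more tool, called after ">>>" as a command line: name --argument value ..., lists and objects as JSON in quotes. servo_tool: Moves the arm, as the interface text tells. Its arguments: {"type":"object","properties":{"motion":{"type":"array","items":{"type":"array","items":{"type":"array","items":{"type":"number"}}}},"gripper":{"type":"number"},"newtons":{"type":"number"}},"required":["motion"]}

```bash
mkdir -p pics; ls; python3 - <<'E'
from workcell import bot
import cv2,json,pickle
o=bot.get_obs(); print(o)
for n in ["scene","top"]:
    c=bot.camera(n); cv2.imwrite(f"pics/{n}0.png",c["color"][:,:,::-1]); pickle.dump(c,open(f"{n}0.pkl","wb"))
    print({k:v for k,v in c.items() if k!="color"})
E
```

```text
pics
{'time': 0.0, 'q': array([-7.52861082e+01,  5.01012662e+00,  1.00328030e+01,  9.51005626e+01,
       -3.70388144e-04,  9.00011413e+01]), 'qd': array([ 0.02777536,  0.01966761, -0.06984286,  0.12011081,  0.20777218,
       -0.0286556 ]), 'joint_efforts': array([ 1.64345864e-03, -5.20386279e+01,  4.64802110e+01,  1.65098748e-02,
        1.05043343e-04,  5.84323288e-06]), 'ee_pos': array([ 0.13963772, -0.5317488 ,  0.24957762]), 'tcp_rot': array([-1.79922114e+02,  3.71939206e-04,  1.47127510e+01]), 'wrist_force': array([-0.42439161,  0.15419026,  0.45702139]), 'torque': array([-0.04509769,  0.03819346, -0.0012385 ]), 'opening': 0.08582064212505774}
{'fx': 386.5668501942506, 'fy': 386.5668501942506, 'cx': 316.9326583909007, 'cy': 199.47946666744244, 'k1': -0.0013244783722563228, 'R': array([[ 0.05784401,  0.99827347, -0.01020504],
       [ 0.57427688, -0.04163402, -0.81760178],
       [-0.81661505,  0.04143285, -0.57569365]]), 't': array([-0.13812379, -0.27999314,  1.49746972]), 'shot': 1}
{'fx': 498.51249967275083, 'fy': 498.51249967275083, 'cx': 321.95216552289475, 'cy': 200.0355069784242, 'k1': -0.1325948146726052, 'R': array([[ 0.02332128, -0.99956381,  0.01811902],
       [-0.99600698, -0.02479293, -0.08576371],
       [ 0.08617553, -0.01604655, -0.99615074]]), 't': array([0.08618138, 0.59205127, 1.30315477]), 'shot': 2}
```

View pics/top0.png

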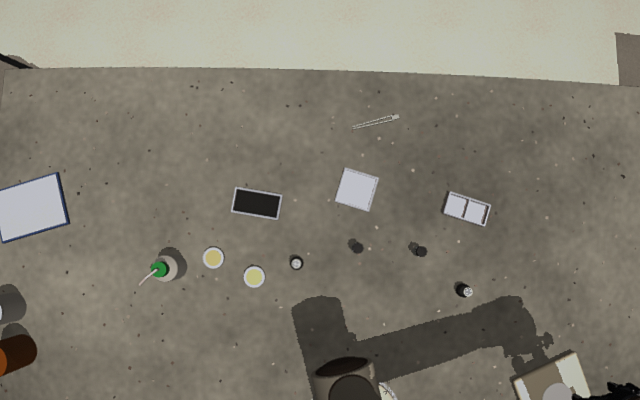

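View pics/scene0.png

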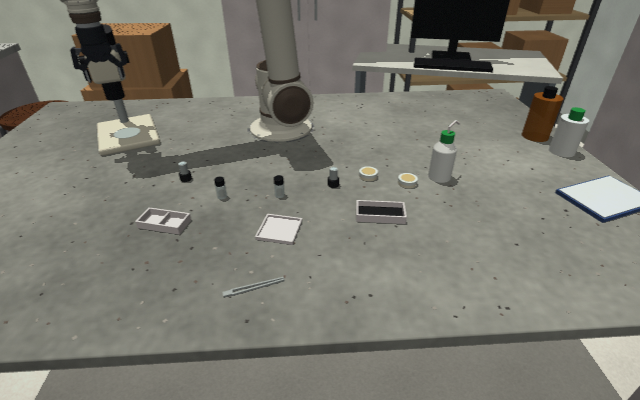

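```bash
cat > h.py <<'E'
import numpy as np,cv2,pickle
def load(n): return pickle.load(open(n,'rb'))
def KD(c):
    return np.array([[c['fx'],0,c['cx']],[0,c['fy'],c['cy']],[0,0,1.]]),np.array([c['k1'],0,0,0,0.])
def proj(c,X):
    K,D=KD(c); return cv2.projectPoints(np.atleast_2d(np.float64(X)),cv2.Rodrigues(c['R'])[0],c['t'],K,D)[0].reshape(-1,2)
def unproj(c,px,z):
    K,D=KD(c); u=cv2.undistortPoints(np.float64(px).reshape(-1,1,2),K,D).reshape(-1,2)
    d=np.c_[u,np.ones(len(u))]@c['R']; o=-c['R'].T@c['t']
    return o+d*((z-o[2])/d[:,2])[:,None]
E
python3 - <<'E'
import sys; sys.path.insert(0,'.')
from h import *
from workcell import bot
c=load('top0.pkl'); s=load('scene0.pkl')
im=c['color'][:,:,::-1]
cv2.imwrite('pics/t1.png',cv2.resize(im[150:310,130:330],None,fx=4,fy=3.75,interpolation=cv2.INTER_CUBIC)) 
cv2.imwrite('pics/t2.png',cv2.resize(im[160:310,320:520],None,fx=4,fy=4,interpolation=cv2.INTER_CUBIC))
im=s['color'][:,:,::-1]
cv2.imwrite('pics/s1.png',cv2.resize(im[140:260,120:320],None,fx=4,fy=4,interpolation=cv2.INTER_CUBIC))
cv2.imwrite('pics/s2.png',cv2.resize(im[110:230,300:500],None,fx=4,fy=4,interpolation=cv2.INTER_CUBIC))
for n in ['vial_a','eyepiece_a','dish','vial_tray','eyepiece_tray','dish_tray','wash_bottle','forceps']:
    for d in bot.look_for(c,n): print(n,np.round(d['rect'],1),round(d['confidence'],2))
E
```

```text
vial_a [352.3 242.6   9.7  11.5] 0.65
eyepiece_a [456.7 285.4  14.5  15.7] 0.48
eyepiece_a [291.7 256.3   8.6  12.3] 0.43
dish [205.3 248.5  19.7  20.1] 0.94
dish [245.5 265.3  20.7  21.8] 0.81
vial_tray [414.2 246.8  11.9  11.4] 0.72
vial_tray [442.  187.6  53.1  37.9] 0.56
vial_tray [351.8 114.9  47.2  13.4] 0.16
eyepiece_tray [233.5 190.2  48.   32.9] 0.74
dish_tray [336.  166.1  43.3  47. ] 0.59
wash_bottle [138.8 255.6  49.6  33. ] 0.91
forceps [351.9 114.   47.9  13.6] 0.69
forceps [335.5 167.   43.1  42.2] 0.37
forceps [351.2 243.7  10.6   8.8] 0.34
forceps [140.7 253.4  47.   32.1] 0.2
```

View pics/t1.png

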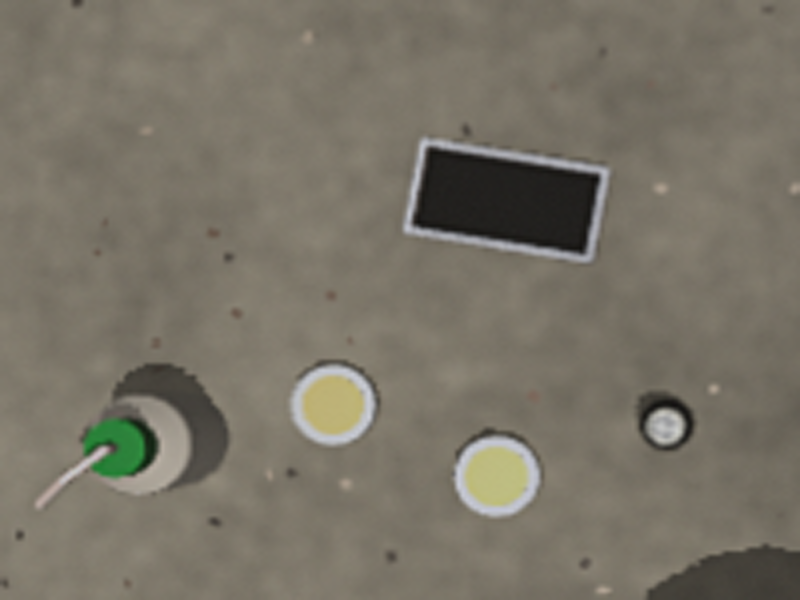

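View pics/t2.png

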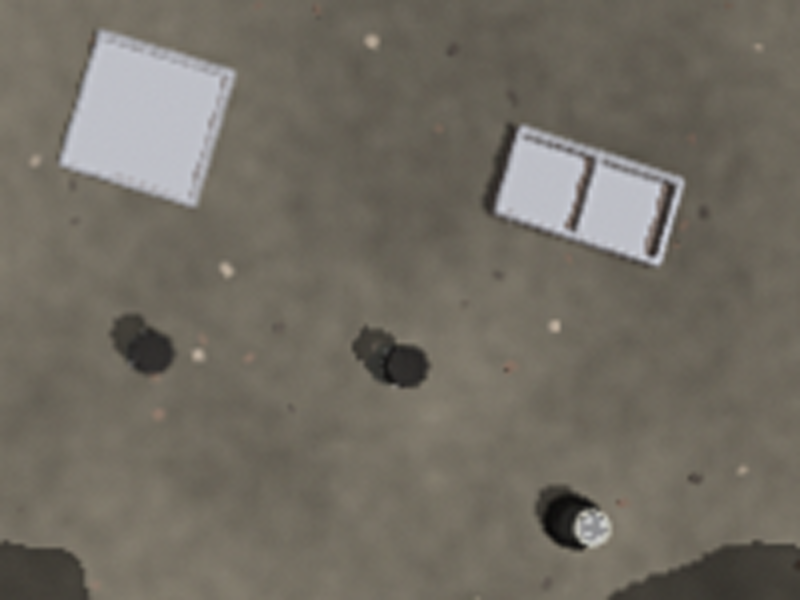

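View pics/s1.png

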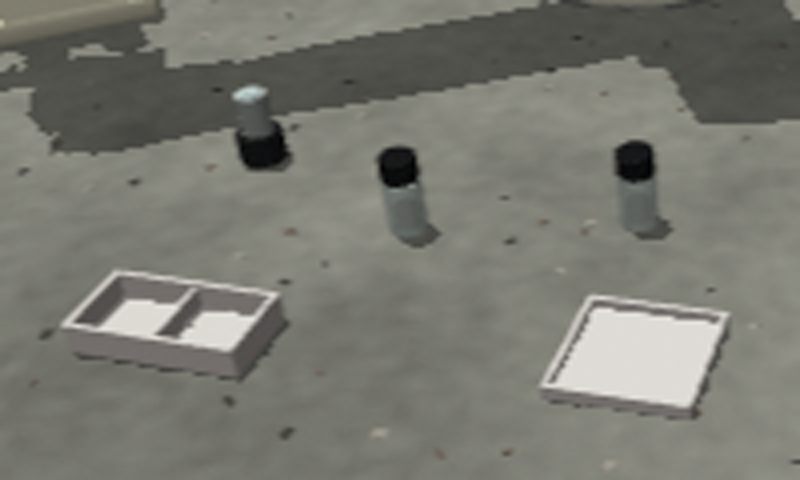

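View pics/s2.png

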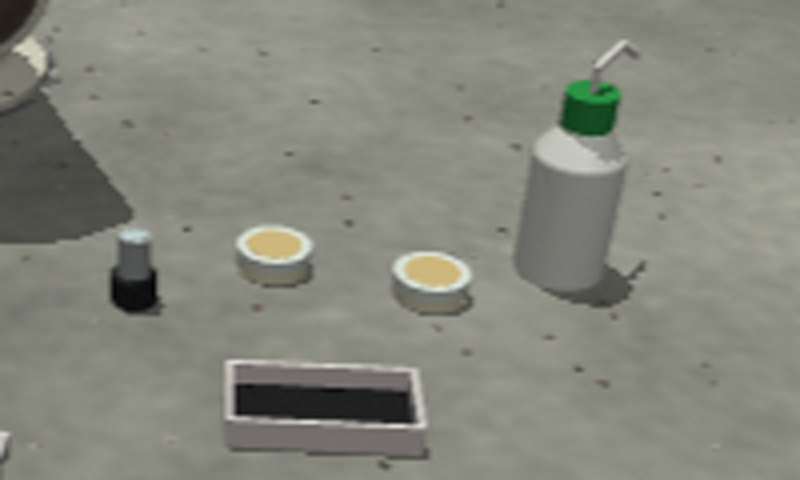

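```bash
python3 - <<'E'
import sys; sys.path.insert(0,'.')
from h import *
c=load('top0.pkl'); s=load('scene0.pkl')
A=lambda p,o,f:(np.array(p)+.5)/np.array(f)-.5+np.array(o)
c1=((130,150),(4,3.75)); c2=((320,160),(4,4)); s1=((120,140),(4,4)); s2=((300,110),(4,4))
for n,p,z,cc in [('vialL',(152,352),.06,c2),('vialR',(406,366),.06,c2),('epR',(593,526),.056,c2),('epL',(665,425),.056,c1),('dish',(497,475),.02,c1),('dish2',(334,404),.02,c1)]:
    X=unproj(c,[A(p,*cc)],z)[0]; print(n,X.round(4),'dist',np.hypot(*X[:2]).round(3))
# scene: base bottom-centre checks via top disc centres
for n,p,z,cc in [('vialL',(634,150),.06,s1),('vialR',(398,156),.06,s1),('epR',(251,95),.056,s1),('epL',(135,236),.056,s2),('dish',(275,244),.02,s2)]:
    print('scene',n,unproj(s,[A(p,*cc)],z)[0].round(4))
for n,P,z,cc in [('vt',[(517,125),(685,179),(661,266),(496,213)],.022,c2),('et',[(424,138),(609,168),(593,262),(404,231)],.022,c1),('dt',[(98,30),(236,71),(197,207),(60,166)],.01,c2)]:
    X=np.array([unproj(c,[A(p,*cc)],z)[0] for p in P]); e=X[1]-X[0]; f=X[2]-X[3]
    print(n,X.mean(0).round(4),'len',[np.linalg.norm(X[i]-X[i-1]).round(4) for i in range(4)],'yaw of long(y) axis',[np.degrees(np.arctan2(v[1],v[0])).round(1) for v in (-e,-f)])
for n,P,z,cc in [('vt',[(118,270),(284,293),(238,354),(64,324)],.022,s1),('et',[(226,361),(418,369),(425,430),(225,421)],.022,s2),('dt',[(592,296),(730,315),(695,410),(542,388)],.01,s1)]:
    X=np.array([unproj(s,[A(p,*cc)],z)[0] for p in P]); e=X[1]-X[0]; f=X[2]-X[3]
    print('scene',n,X.mean(0).round(4),'len',[np.linalg.norm(X[i]-X[i-1]).round(4) for i in range(4)],'yaw of long(y) axis',[np.degrees(np.arctan2(v[1],v[0])).round(1) for v in (e,f)])
# tip of robot check
E
```

```text
vialL [0.4659 0.0061 0.06  ] dist 0.466
vialR [ 0.4601 -0.1596  0.06  ] dist 0.487
epR [ 0.3575 -0.2863  0.056 ] dist 0.458
epL [0.4227 0.1643 0.056 ] dist 0.454
dish [0.3832 0.2758 0.02  ] dist 0.472
dish2 [0.4301 0.386  0.02  ] dist 0.578
scene vialL [0.464  0.0031 0.06  ]
scene vialR [ 0.4597 -0.1616  0.06  ]
scene epR [ 0.3576 -0.2868  0.056 ]
scene epL [0.4224 0.1625 0.056 ]
scene dish [0.3818 0.2745 0.02  ]
vt [ 0.5766 -0.2938  0.022 ] len [np.float64(0.0617), np.float64(0.1223), np.float64(0.062), np.float64(0.1196)] yaw of long(y) axis [np.float64(73.9), np.float64(73.8)]
et [0.5781 0.2749 0.022 ] len [np.float64(0.0677), np.float64(0.126), np.float64(0.0677), np.float64(0.1283)] yaw of long(y) axis [np.float64(81.6), np.float64(81.6)]
dt [0.6228 0.0072 0.01  ] len [np.float64(0.0962), np.float64(0.0977), np.float64(0.0964), np.float64(0.0964)] yaw of long(y) axis [np.float64(74.9), np.float64(74.7)]
scene vt [ 0.5766 -0.2932  0.022 ] len [np.float64(0.0599), np.float64(0.1221), np.float64(0.0639), np.float64(0.1251)] yaw of long(y) axis [np.float64(73.8), np.float64(72.0)]
scene et [0.579  0.2733 0.022 ] len [np.float64(0.0676), np.float64(0.1294), np.float64(0.0677), np.float64(0.1277)] yaw of long(y) axis [np.float64(81.7), np.float64(81.7)]
scene dt [0.625  0.0073 0.01  ] len [np.float64(0.0957), np.float64(0.0951), np.float64(0.0948), np.float64(0.0978)] yaw of long(y) axis [np.float64(73.5), np.float64(74.0)]
```

```bash
python3 - <<'E'
import sys; sys.path.insert(0,'.')
from h import *
c=load('top0.pkl'); s=load('scene0.pkl')
print(proj(s,[[.1396,-.5317,.2496],[.1396,-.5317,.0],[.1396,-.5317,.35]]),proj(c,[[.1396,-.5317,.2496],[.1396,-.5317,0]]))
im=cv2.resize(s['color'][0:160,50:250,::-1],None,fx=4,fy=3.75,interpolation=cv2.INTER_CUBIC)
cv2.imwrite('pics/s3.png',im)
cv2.imwrite('pics/t3.png',cv2.resize(c['color'][280:400,480:640,::-1],None,fx=5,fy=5,interpolation=cv2.INTER_CUBIC))
E
```

```text
[[106.45733682  78.35514914]
 [129.35941644 149.04389449]
 [ 95.65543332  44.99634869]] [[592.36624979 392.34550929]
 [545.11801539 367.59401261]]
```

View pics/s3.png

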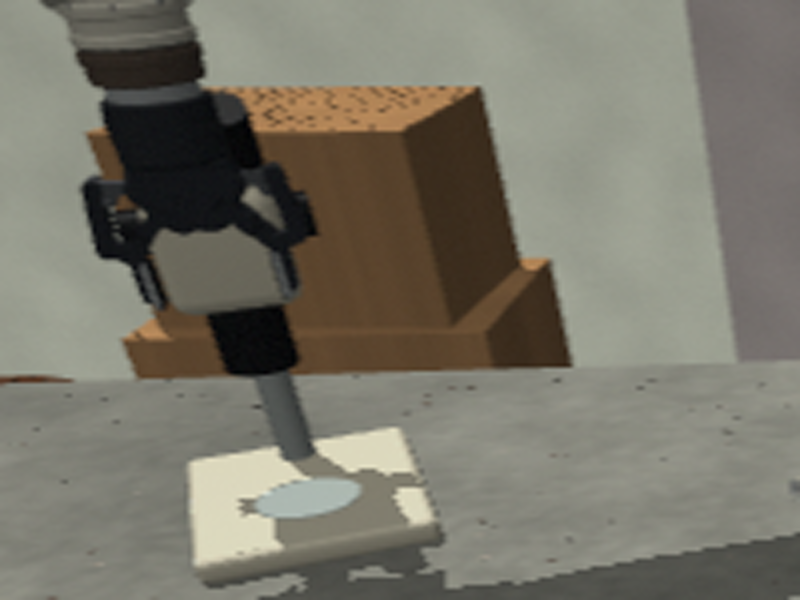

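View pics/t3.png

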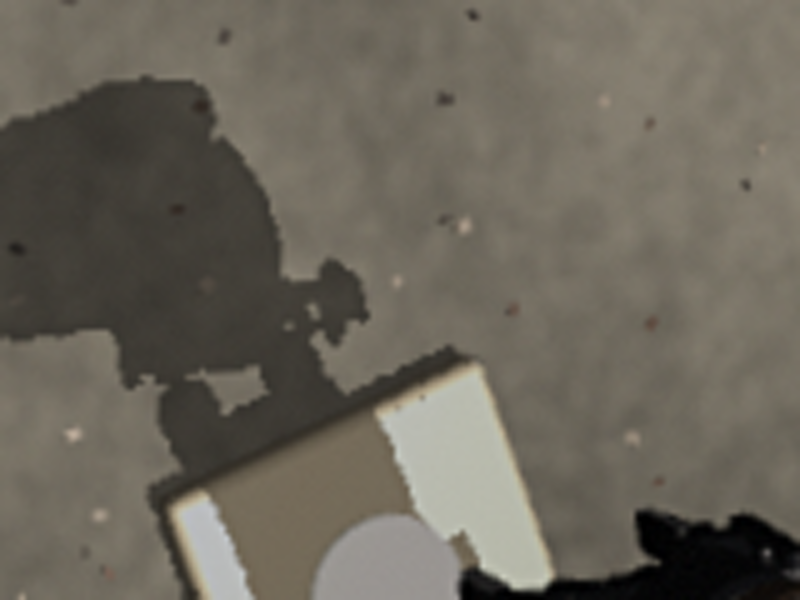

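```bash
python3 - <<'E'
import sys; sys.path.insert(0,'.')
from h import *
c=load('top0.pkl'); s=load('scene0.pkl')
A=lambda p,o,f:(np.array(p)+.5)/np.array(f)-.5+np.array(o)
s3=((50,0),(4,3.75)); t3=((480,280),(5,5))
print('scene plate corners z.02',[unproj(s,[A(p,*s3)],.02)[0].round(3) for p in [(190,462),(402,430),(438,525),(198,570),(298,450),(308,497)]])
print('top plate corners',[unproj(c,[A(p,*t3)],.02)[0].round(3) for p in [(165,505),(480,362),(400,590)]])
# pillar foot vertical line and heights
f=unproj(s,[A((298,450),*s3)],.02)[0]
for z in [.02,.05,.1,.15,.2,.25,.3]:
    p=proj(s,[[f[0],f[1],z]])[0]; print(z,((p-[50,0]+.5)*[4,3.75]-.5).round(0), proj(c,[[f[0],f[1],z]])[0].round(0))
E
```

```text
scene plate corners z.02 [array([-0.054, -0.713,  0.02 ]), array([-0.123, -0.531,  0.02 ]), array([ 0.114, -0.43 ,  0.02 ]), array([ 0.19 , -0.609,  0.02 ]), array([-0.077, -0.618,  0.02 ]), array([ 0.042, -0.569,  0.02 ])]
top plate corners [array([ 0.111, -0.429,  0.02 ]), array([ 0.185, -0.612,  0.02 ]), array([ 0.059, -0.568,  0.02 ])]
0.02 [298. 450.] [573. 444.]
0.05 [289. 423.] [579. 448.]
0.1 [273. 377.] [588. 455.]
0.15 [257. 328.] [597. 462.]
0.2 [240. 278.] [607. 470.]
0.25 [222. 226.] [618. 478.]
0.3 [204. 171.] [629. 486.]
```

>>> servo_tool --motion '[[[20,0,0,0,0,0],[40,0,0,0,0,0],[45,0,0,0,0,0],[45,0,0,0,0,0],[45,0,0,0,0,0]]]' --gripper 60 --newtons 30

```text
time: 1.0
ee_pos: [0.3298, -0.4818, 0.2504]
tcp_rot: [180.0, -0.0, 14.7]
wrist_force: [-0.5, -1.4, -0.6]
opening: 0.0601
```

>>> servo_tool --motion '[[[0,0,0,0,0,-0.146],[0,0,0,0,0,-0.146],[0,0,0,0,0,-0.146],[0,0,0,0,0,-0.146],[0,0,0,0,0,-0.146]]]'

```text
time: 1.5
ee_pos: [0.3284, -0.4824, 0.2503]
tcp_rot: [-180.0, -0.0, 56.9]
wrist_force: [-0.8, -0.2, 0.6]
opening: 0.0602
```

>>> servo_tool --motion '[[[0,0,0,0,0,-0.146],[0,0,0,0,0,-0.146],[0,0,0,0,0,-0.146],[0,0,0,0,0,-0.146],[0,0,0,0,0,0]]]'

```text
time: 2.0
ee_pos: [0.3283, -0.4824, 0.2503]
tcp_rot: [-180.0, -0.0, 90.1]
wrist_force: [-0.2, 1.4, 0.1]
opening: 0.0602
```

>>> servo_tool --motion '[[[25,10,0,0,0,0],[43,18,10,0,0,0],[43,18,10,0,0,0],[43,18,10,0,0,0],[43,18,10,0,0,0]]]'

```text
time: 2.5
ee_pos: [0.4106, -0.2838, 0.21]
tcp_rot: [180.0, 0.0, 89.7]
wrist_force: [0.9, 0.3, 0.2]
opening: 0.0601
```

>>> servo_tool --motion '[[[43,18,15,0,0,0],[42,17,20,0,0,0],[30,10,20,0,0,0],[10,5,5,0,0,0],[0,0,0,0,0,0]]]'

```text
time: 3.0
ee_pos: [0.4604, -0.1595, 0.1498]
tcp_rot: [-179.9, -0.0, 90.0]
wrist_force: [-0.3, -0.9, -0.4]
opening: 0.0597
```

```bash
cat > snap.py <<'E'
import sys; sys.path.insert(0,'.')
from h import *
from workcell import bot
def snap(n,cam,x0,y0,w,h,f=4,marks=()):
    c=bot.camera(cam); pickle.dump(c,open(n+'.pkl','wb')); im=c['color'][:,:,::-1].copy()
    im=cv2.resize(im[y0:y0+h,x0:x0+w],None,fx=f,fy=f,interpolation=cv2.INTER_CUBIC)
    for m in marks:
        p=(proj(c,[m])[0]-[x0,y0]+.5)*f-.5; cv2.circle(im,tuple(int(v) for v in p),3,(0,0,255),1)
    cv2.imwrite(f'pics/{n}.png',im); return c
E
python3 - <<'E'
from snap import *
o=bot.get_obs(); print(o['time'],o['ee_pos'],o['tcp_rot'],o['wrist_force'])
p=o['ee_pos']
snap('a1','scene',130,60,200,150,4,[p,p-[0,0,.019],p-[0,0,.010]])
snap('a1t','top',340,170,200,150,4,[p])
E
```

```text
3.0 [ 0.46036575 -0.15945197  0.14978301] [-1.79940235e+02 -1.55394470e-02  8.99696215e+01] [-0.33221195 -0.8954635  -0.39370749]
```

View pics/a1.png

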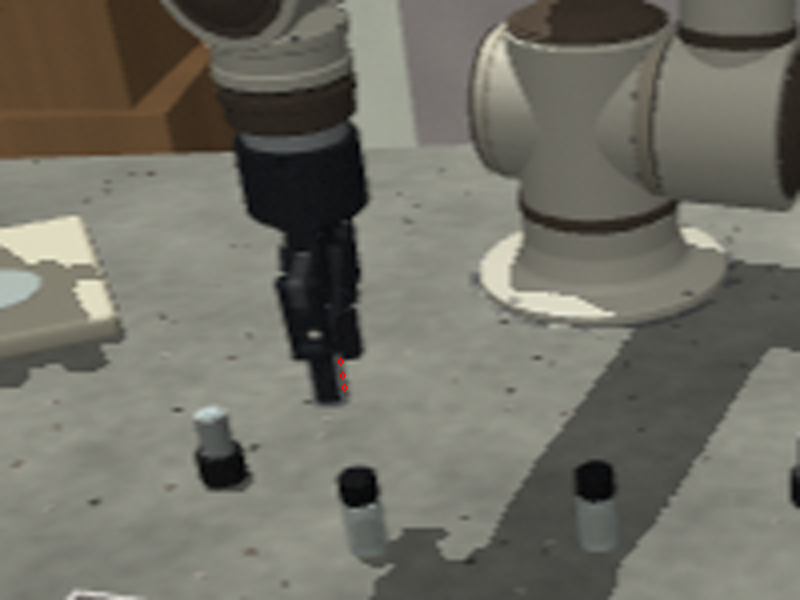

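View pics/a1t.png

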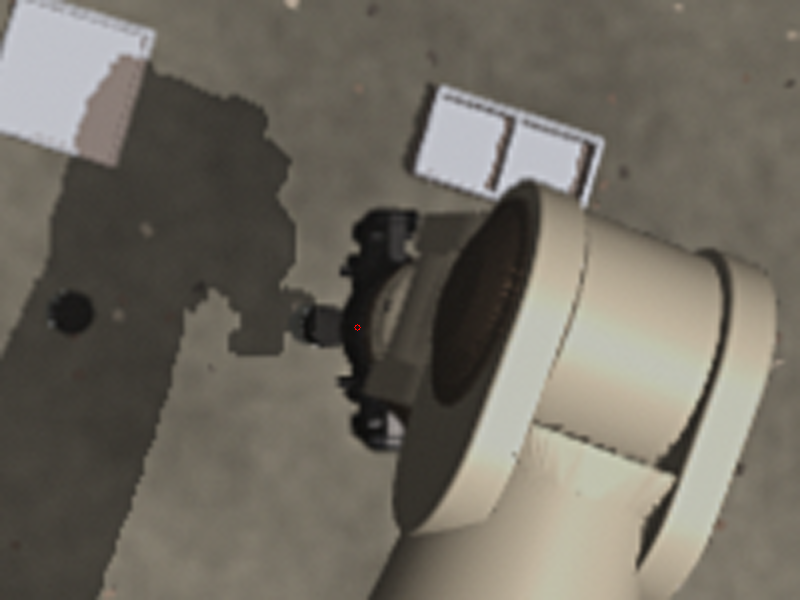

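```bash
python3 - <<'E'
from snap import *
c=load('a1.pkl'); t=load('a1t.pkl')
p=np.array([.46037,-.15945,.14978])
f=lambda X:((proj(c,[X])[0]-[130,60]+.5)*4-.5).round(0)
for dz in (-.019,-.0,.03):
  print(dz,[f(p+[s,y,dz]) for s in (.03,.045,-.03,-.045) for y in (-.011,.011)])
print(f([.46037,-.15945,.06]),'vial top', f([.46,-.1605,.06]))
im=cv2.resize(c['color'][110:175,190:235,::-1],None,fx=12,fy=9,interpolation=cv2.INTER_NEAREST); 
for s in (.03,.045,-.03,-.045):
  for y in (-.011,.011):
    for dz in (-.019,-.01,0):
      q=proj(c,[p+[s,y,dz]])[0]; q=((q-[190,110]+.5)*[12,9]).astype(int); cv2.circle(im,tuple(int(v) for v in q),3,(0,0,255) if s>0 else (0,255,0),-1)
cv2.imwrite('pics/a1z.png',im)
E
```

```text
-0.019 [array([321., 410.]), array([354., 409.]), array([317., 421.]), array([351., 420.]), array([335., 367.]), array([368., 365.]), array([339., 356.]), array([371., 355.])]
-0.0 [array([316., 384.]), array([350., 383.]), array([312., 395.]), array([346., 394.]), array([331., 342.]), array([363., 341.]), array([334., 332.]), array([367., 331.])]
0.03 [array([308., 343.]), array([342., 341.]), array([303., 354.]), array([339., 352.]), array([323., 302.]), array([356., 300.]), array([327., 292.]), array([360., 291.])]
[361. 476.] vial top [360. 476.]
```

View pics/a1z.png

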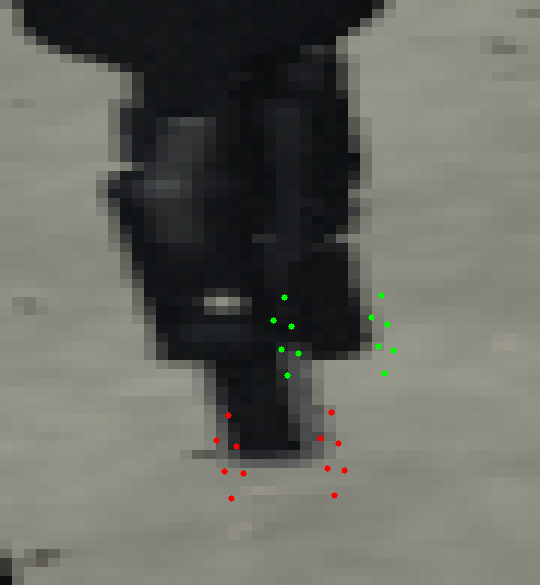

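>>> servo_tool --motion '[[[0,0,30,0,0,0],[0,0,40,0,0,0],[0,0,25,0,0,0],[0,0,10,0,0,0],[0,0,0,0,0,0]]]'

```text
time: 3.6
ee_pos: [0.4598, -0.1614, 0.0451]
tcp_rot: [-179.9, -0.0, 89.9]
wrist_force: [0.3, 0.1, 0.8]
opening: 0.0602
```

>>> servo_tool --motion '[[[0,0,0,0,0,0],[0,0,0,0,0,0],[0,0,0,0,0,0],[0,0,0,0,0,0],[0,0,0,0,0,0]]]' --gripper 15

```text
time: 4.1
ee_pos: [0.4612, -0.1609, 0.047]
tcp_rot: [179.9, 0.1, 90.0]
wrist_force: [-1.4, -0.3, 6.7]
opening: 0.0268
```

>>> servo_tool --motion '[[[0,0,0,0,0,0],[0,0,-3,0,0,0],[0,0,-5,0,0,0],[0,0,-12,0,0,0],[0,0,0,0,0,0]]]'

```text
time: 4.6
ee_pos: [0.4612, -0.1607, 0.0674]
tcp_rot: [179.9, 0.0, 90.0]
wrist_force: [1.3, 0.8, -0.4]
opening: 0.027
```

```bash
python3 - <<'E'
from snap import *
o=bot.get_obs(); print(o['time'],o['ee_pos'],o['tcp_rot'],o['wrist_force'],o['torque'],o['opening'])
p=o['ee_pos']
snap('a2','scene',150,90,130,120,5,[p])
E
```

```text
4.6 [ 0.46121526 -0.16070393  0.06735963] [1.79858309e+02 4.73496353e-02 9.00046686e+01] [ 1.25788373  0.83904973 -0.39936358] [-0.04210278 -0.02817718 -0.00854527] 0.02702098018767735
```

View pics/a2.png

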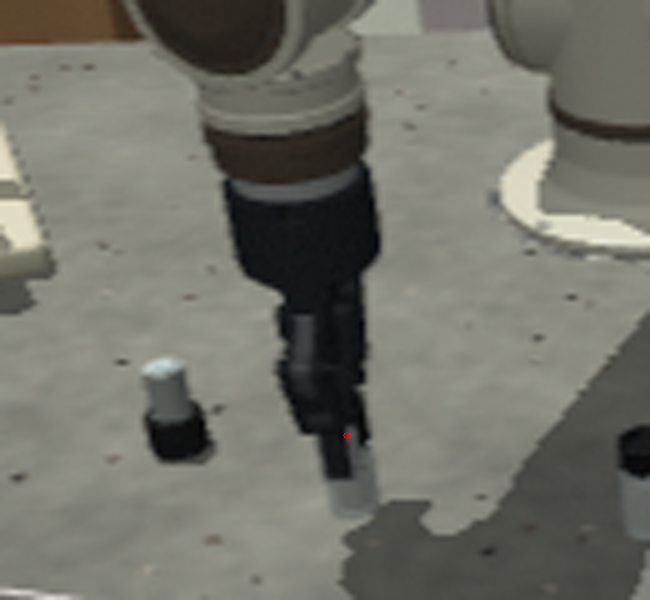

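>>> servo_tool --motion '[[[0,0,-20,0,0,0],[-12,8,-35,0,0,0],[-30,20,-25,0,0,0],[-38,25,0,0,0,0],[-38,25,0,0,0,0]]]'

```text
time: 5.15
ee_pos: [0.5395, -0.2799, 0.1465]
tcp_rot: [179.9, 0.1, 90.0]
wrist_force: [0.9, -0.3, -0.5]
opening: 0.0271
```

>>> servo_tool --motion '[[[-30,20,0,0,0,0],[-12,8,0,0,0,0],[0,0,0,0,0,0],[0,0,0,0,0,0]]]'

```text
time: 5.55
ee_pos: [0.5659, -0.3201, 0.1447]
tcp_rot: [-179.9, -0.0, 90.0]
wrist_force: [-0.6, 0.4, -0.1]
opening: 0.0269
```

```bash
python3 - <<'E'
from snap import *
for i in range(1):
  o=bot.get_obs(); print(o['time'],o['ee_pos'],o['tcp_rot'],o['wrist_force'],o['torque'],o['opening'])
p=o['ee_pos']; T=np.array([.5686,-.3214,.004]);
snap('a3','scene',90,120,130,120,5,[p,T,T+[0,0,.02]])
E
```

```text
5.55 [ 0.56593193 -0.32011179  0.14466777] [-1.79937109e+02 -4.47765152e-02  8.99871198e+01] [-0.59705674  0.36495395 -0.09088437] [ 0.04061183  0.02609789 -0.02111422] 0.026914101727262205
```

View pics/a3.png

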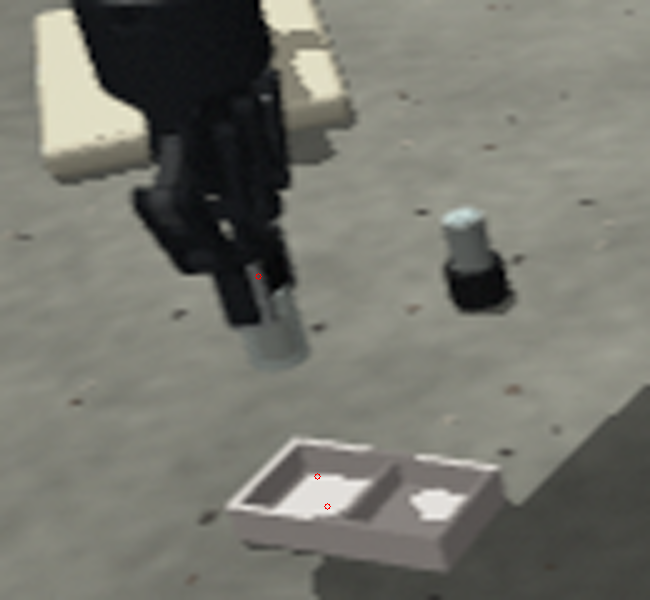

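>>> servo_tool --motion '[[[-1,2.5,15,0,0,0],[0,0,30,0,0,0],[0,0,25,0,0,0],[0,0,12,0,0,0],[0,0,5,0,0,0]]]'

```text
time: 6.1
ee_pos: [0.568, -0.3205, 0.0567]
tcp_rot: [-179.9, -0.1, 90.0]
wrist_force: [-0.6, -0.5, 0.2]
opening: 0.0275
```

>>> servo_tool --motion '[[[0,0,2,0,0,0],[0,0,2,0,0,0],[0,0,1,0,0,0],[0,0,0,0,0,0],[0,0,0,0,0,0]]]'

```text
time: 6.6
ee_pos: [0.569, -0.3216, 0.0538]
tcp_rot: [180.0, 0.0, 90.0]
wrist_force: [-0.6, -0.8, -0.5]
opening: 0.0267
```

```bash
python3 - <<'E'
from snap import *
o=bot.get_obs(); print(o['time'],o['ee_pos'],o['tcp_rot'],o['wrist_force'],o['torque'],o['opening'])
p=o['ee_pos']; T=np.array([.5686,-.3214,.004]);
snap('a4','scene',90,140,130,100,6,[p])
E
```

```text
6.6 [ 0.56901764 -0.32157682  0.0537999 ] [1.79962093e+02 1.96320098e-02 8.99967717e+01] [-0.55219808 -0.75337877 -0.532088  ] [-0.01449732  0.02792154 -0.04496659] 0.026741246374790553
```

View pics/a4.png

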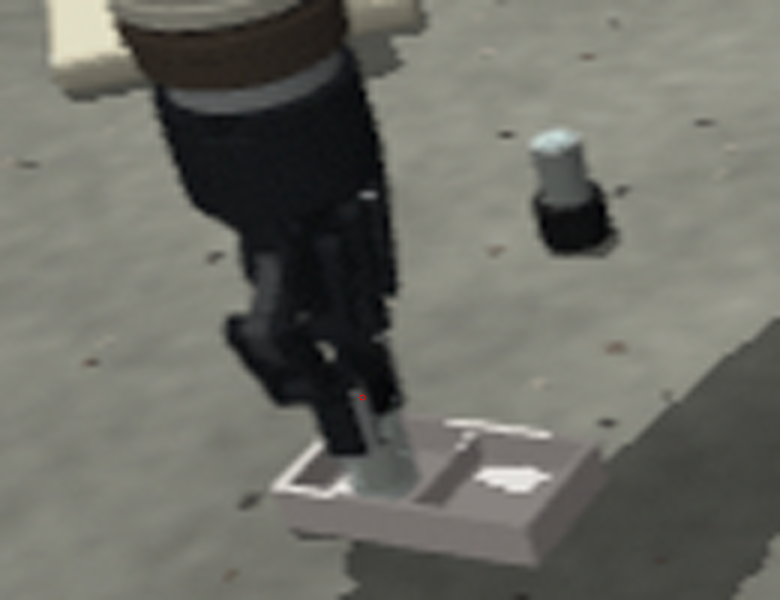

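>>> servo_tool --motion '[[[0,0,1,0,0,0],[0,0,1,0,0,0],[0,0,1,0,0,0],[0,0,0,0,0,0]]]'

```text
time: 7.05
ee_pos: [0.5689, -0.3215, 0.0511]
tcp_rot: [180.0, 0.0, 90.0]
wrist_force: [-2.1, 0.3, 5.5]
opening: 0.0274
```

>>> servo_tool --motion '[[[0,0,0.5,0,0,0],[0,0,0.5,0,0,0],[0,0,0,0,0,0]]]'

```text
time: 7.35
ee_pos: [0.5689, -0.3215, 0.051]
tcp_rot: [179.9, 0.0, 90.0]
wrist_force: [-4.6, 2.7, 11.5]
opening: 0.0273
```

>>> servo_tool --motion '[[[0,0,-0.5,0,0,0],[0,0,-0.5,0,0,0],[0,0,0,0,0,0],[0,0,0,0,0,0]]]'

```text
time: 7.75
ee_pos: [0.5689, -0.3215, 0.0511]
tcp_rot: [180.0, 0.0, 90.0]
wrist_force: [-2.8, 1.1, 7.3]
opening: 0.027
```

>>> servo_tool --motion '[[[0,0,0,0,0,0],[0,0,0,0,0,0],[0,0,0,0,0,0]]]' --gripper 50

```text
time: 8.05
ee_pos: [0.5687, -0.3214, 0.0499]
tcp_rot: [-180.0, -0.0, 90.0]
wrist_force: [0.4, 0.2, 0.6]
opening: 0.0499
```

>>> servo_tool --motion '[[[0,0,-5,0,0,0],[0,0,-20,0,0,0],[0,0,-35,0,0,0],[0,0,-35,0,0,0],[0,0,-5,0,0,0]]]'

```text
time: 8.55
ee_pos: [0.5702, -0.3222, 0.1558]
tcp_rot: [179.6, 0.2, 90.0]
wrist_force: [-0.1, -0.4, 0.3]
opening: 0.0498
```

```bash
python3 - <<'E'
from snap import *
o=bot.get_obs(); print(o['time'],o['ee_pos'],o['wrist_force'],o['opening'])
snap('a5','scene',90,140,130,100,6,[])
E
```

```text
8.55 [ 0.57021977 -0.32224791  0.15581789] [-0.05042406 -0.35990479  0.27323859] 0.049753292735064875
```

View pics/a5.png

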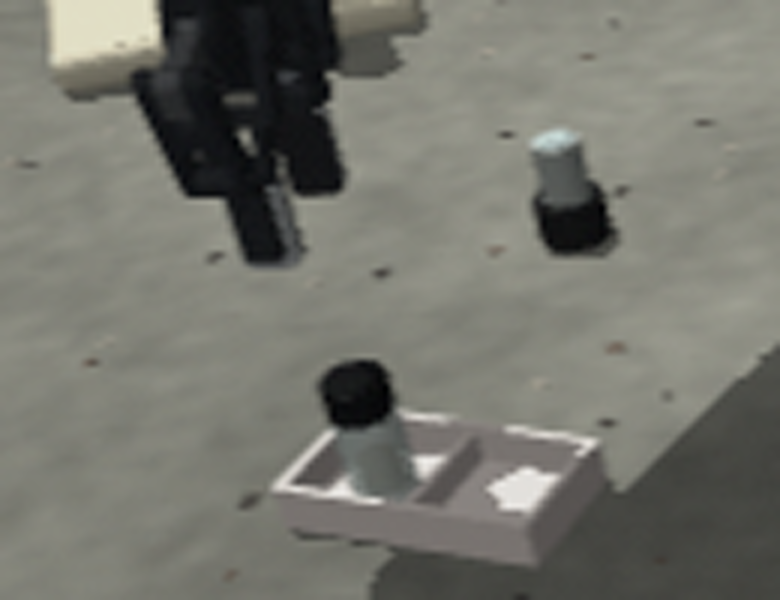

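>>> servo_tool --motion '[[[20,-6,0,0,0,0],[38,-12,0,0,0,0],[42,-13,0,0,0,0],[42,-13,0,0,0,0],[42,-13,0,0,0,0]]]' --gripper 60

```text
time: 9.1
ee_pos: [0.5106, -0.1359, 0.149]
tcp_rot: [-179.9, -0.0, 90.0]
wrist_force: [0.1, 0.5, -0.5]
opening: 0.0599
```

>>> servo_tool --motion '[[[42,-13,0,0,0,0],[42,-13,0,0,0,0],[38,-13,0,0,0,0],[21,-7,0,0,0,0],[0,0,0,0,0,0]]]'

```text
time: 9.6
ee_pos: [0.4646, 0.0077, 0.1495]
tcp_rot: [-179.9, -0.0, 90.2]
wrist_force: [-0.9, 0.0, -0.3]
opening: 0.0601
```

```bash
python3 - <<'E'
from snap import *
o=bot.get_obs(); print(o['time'],o['ee_pos'],o['wrist_force'],o['opening'])
p=o['ee_pos']
snap('b1','scene',210,90,150,120,5,[p,[p[0],p[1],.06]])
E
```

```text
9.6 [0.46463255 0.00772919 0.14953219] [-0.86348817  0.04737928 -0.26234494] 0.060071595925548386
```

View pics/b1.png

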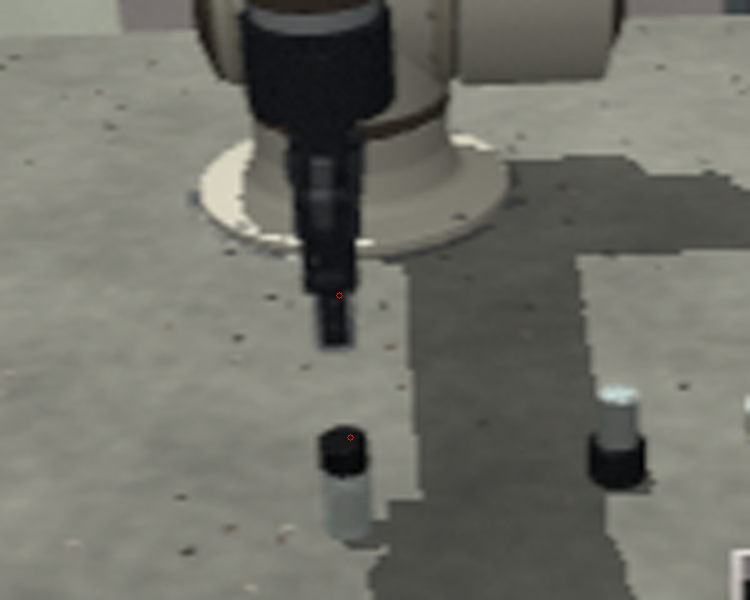

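>>> servo_tool --motion '[[[-0.5,0,30,0,0,0],[0,0,40,0,0,0],[0,0,25,0,0,0],[0,0,10,0,0,0],[0,0,0,0,0,0]]]'

```text
time: 10.15
ee_pos: [0.465, 0.0044, 0.0439]
tcp_rot: [-179.8, 0.0, 89.9]
wrist_force: [0.0, -0.0, -0.1]
opening: 0.0598
```

>>> servo_tool --motion '[[[0,0,0,0,0,0],[0,0,0,0,0,0],[0,0,0,0,0,0],[0,0,0,0,0,0],[0,0,0,0,0,0]]]' --gripper 15

```text
time: 10.65
ee_pos: [0.4667, 0.005, 0.0467]
tcp_rot: [179.9, 0.0, 90.0]
wrist_force: [-0.1, -1.1, 6.7]
opening: 0.0274
```

>>> servo_tool --motion '[[[0,0,0,0,0,0],[0,0,-3,0,0,0],[0,0,-15,0,0,0],[0,0,-35,0,0,0],[0,0,-47,0,0,0]]]'

```text
time: 11.15
ee_pos: [0.4645, 0.0051, 0.1449]
tcp_rot: [-179.8, -0.0, 90.0]
wrist_force: [1.0, -0.7, -0.4]
opening: 0.0271
```

```bash
python3 - <<'E'
from snap import *
o=bot.get_obs(); print(o['time'],o['ee_pos'],o['wrist_force'],o['opening'])
p=o['ee_pos']
snap('b2','scene',210,90,150,120,5,[p,p-[0,0,.045]])
E
```

```text
11.15 [0.46449685 0.00511742 0.14494274] [ 1.01943614 -0.68861491 -0.43989019] 0.02714161136535502
```

View pics/b2.png

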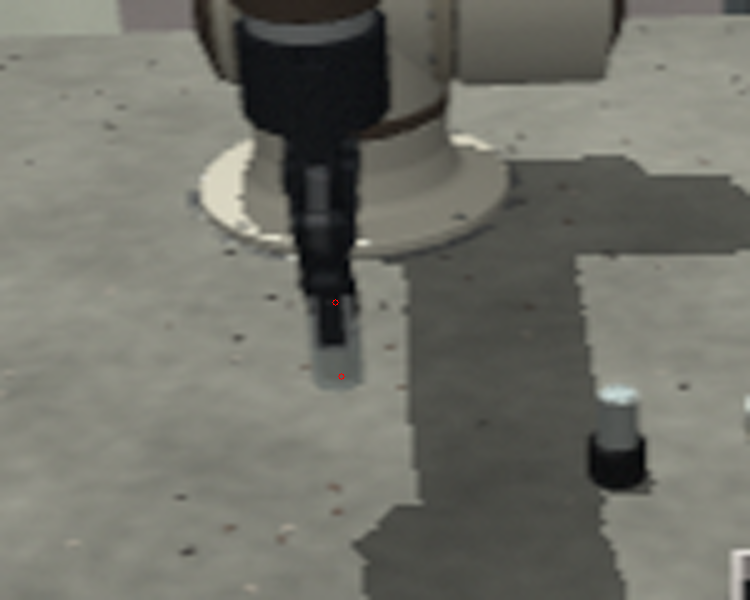

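>>> servo_tool --motion '[[[-20,9,0,0,0,0],[-38,17,0,0,0,0],[-42,18.5,0,0,0,0],[-42,18.5,0,0,0,0],[-42,18.5,0,0,0,0]]]'

```text
time: 11.7
ee_pos: [0.5479, -0.1806, 0.1455]
tcp_rot: [180.0, 0.0, 90.0]
wrist_force: [0.5, 1.4, -0.3]
opening: 0.027
```

>>> servo_tool --motion '[[[-42,18.5,0,0,0,0],[-30,13.5,0,0,0,0],[-14.5,6,0,0,0,0],[0,0,0,0,0,0],[0,0,0,0,0,0]]]'

```text
time: 12.2
ee_pos: [0.5851, -0.2652, 0.145]
tcp_rot: [-180.0, -0.0, 90.0]
wrist_force: [0.5, 0.2, -0.6]
opening: 0.0271
```

>>> servo_tool --motion '[[[0,0,15,0,0,0],[0,0,30,0,0,0],[0,0,20,0,0,0],[0,0,8,0,0,0],[0,0,0,0,0,0]]]'

```text
time: 12.7
ee_pos: [0.5845, -0.2644, 0.0709]
tcp_rot: [-179.9, -0.1, 90.1]
wrist_force: [0.5, -0.1, -0.6]
opening: 0.027
```

```bash
python3 - <<'E'
from snap import *
o=bot.get_obs(); print(o['time'],o['ee_pos'],o['wrist_force'],o['opening'])
p=o['ee_pos']
snap('b3','scene',90,140,130,100,6,[p])
E
```

```text
12.7 [ 0.58448177 -0.26435095  0.07085975] [ 0.53924227 -0.0809488  -0.62355049] 0.027022983947386694
```

View pics/b3.png

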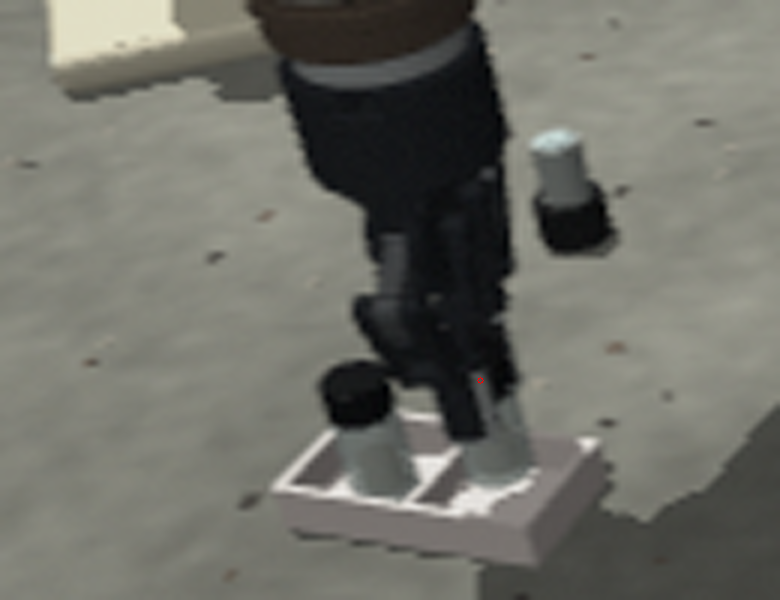

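>>> servo_tool --motion '[[[0,0,8,0,0,0],[0,0,6,0,0,0],[0,0,3,0,0,0],[0,0,2,0,0,0],[0,0,0,0,0,0]]]'

```text
time: 13.25
ee_pos: [0.5852, -0.2654, 0.053]
tcp_rot: [-180.0, -0.0, 90.0]
wrist_force: [-0.1, -0.0, -0.1]
opening: 0.0271
```

>>> servo_tool --motion '[[[0,0,1,0,0,0],[0,0,1,0,0,0],[0,0,0.5,0,0,0],[0,0,0,0,0,0]]]'

```text
time: 13.65
ee_pos: [0.5854, -0.2655, 0.0509]
tcp_rot: [180.0, 0.0, 90.0]
wrist_force: [0.7, 0.7, -0.3]
opening: 0.0271
```

>>> servo_tool --motion '[[[0,0,0.5,0,0,0],[0,0,0.5,0,0,0],[0,0,0,0,0,0]]]'

```text
time: 13.95
ee_pos: [0.5854, -0.2655, 0.0508]
tcp_rot: [180.0, 0.0, 90.0]
wrist_force: [-2.2, 0.2, 6.7]
opening: 0.0272
```

Contact at 0.0508. Release, rise, then look.

>>> servo_tool --motion '[[[0,0,-0.5,0,0,0],[0,0,0,0,0,0],[0,0,0,0,0,0]]]'

```text
time: 14.25
ee_pos: [0.5854, -0.2655, 0.0508]
tcp_rot: [180.0, 0.0, 90.0]
wrist_force: [-1.9, 1.0, 5.7]
opening: 0.0271
```

>>> servo_tool --motion '[[[0,0,0,0,0,0],[0,0,0,0,0,0],[0,0,0,0,0,0]]]' --gripper 50

```text
time: 14.55
ee_pos: [0.5852, -0.2654, 0.0499]
tcp_rot: [-180.0, -0.0, 90.0]
wrist_force: [-0.4, -0.5, -0.3]
opening: 0.05
```

>>> servo_tool --motion '[[[0,0,-5,0,0,0],[0,0,-20,0,0,0],[0,0,-35,0,0,0],[0,0,-35,0,0,0],[0,0,-5,0,0,0]]]'

```text
time: 15.05
ee_pos: [0.5868, -0.2661, 0.1558]
tcp_rot: [179.6, 0.2, 90.0]
wrist_force: [0.6, -0.3, 0.5]
opening: 0.0501
```

```bash
python3 - <<'E'
from snap import *
o=bot.get_obs(); print(o['time'],o['ee_pos'],o['wrist_force'],o['opening'])
snap('b5','scene',90,140,130,100,6,[])
E
```

```text
15.05 [ 0.58679262 -0.26609714  0.15576607] [ 0.56183199 -0.28166689  0.49616851] 0.0501116201202236
```

View pics/b5.png

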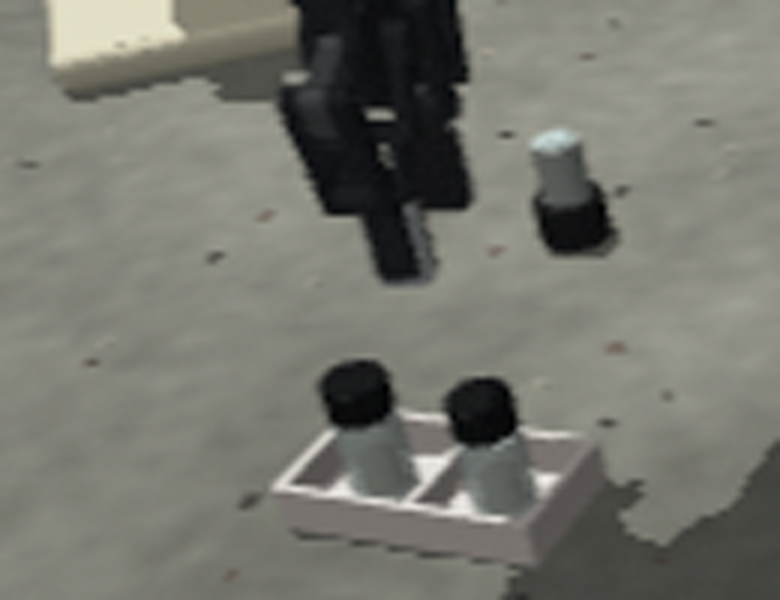

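>>> servo_tool --motion '[[[-3.5,-25,0,0,0,0],[-3.5,-43,0,0,0,0],[-3.5,-43,0,0,0,0],[-3.5,-43,0,0,0,0],[-3.5,-43,0,0,0,0]]]' --gripper 60

```text
time: 15.6
ee_pos: [0.3863, -0.2825, 0.149]
tcp_rot: [-179.9, -0.0, 90.0]
wrist_force: [0.5, -0.4, 0.1]
opening: 0.0598
```

>>> servo_tool --motion '[[[-3.5,-30.5,0,0,0,0],[0,0,0,0,0,0],[0,0,20,0,0,0],[0,0,0,0,0,0],[0,0,0,0,0,0]]]'

```text
time: 16.1
ee_pos: [0.3579, -0.2861, 0.1298]
tcp_rot: [-179.9, -0.1, 90.0]
wrist_force: [-0.1, 0.1, 0.5]
opening: 0.0601
```

```bash
python3 - <<'E'
from snap import *
o=bot.get_obs(); print(o['time'],o['ee_pos'],o['wrist_force'],o['opening'])
p=o['ee_pos']
snap('c1','scene',110,70,150,120,5,[p,[p[0],p[1],.056],[p[0],p[1],0]])
E
```

```text
16.1 [ 0.35790003 -0.2861003   0.12978238] [-0.06621361  0.12629785  0.45578266] 0.06010942865657307
```

View pics/c1.png

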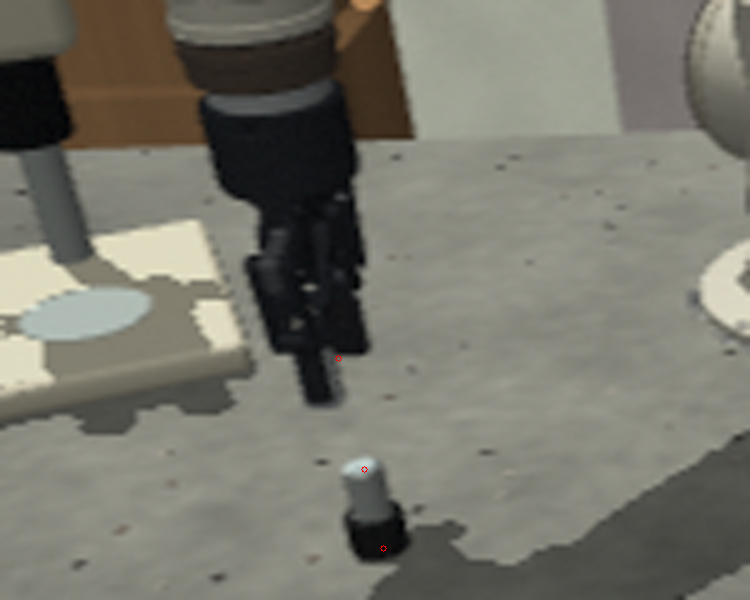

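>>> servo_tool --motion '[[[0,0,25,0,0,0],[0,0,35,0,0,0],[0,0,15,0,0,0],[0,0,8,0,0,0],[0,0,0,0,0,0]]]'

```text
time: 16.65
ee_pos: [0.3579, -0.2862, 0.047]
tcp_rot: [-180.0, -0.0, 90.0]
wrist_force: [0.3, 0.0, -0.6]
opening: 0.06
```

>>> servo_tool --motion '[[[0,0,0,0,0,0],[0,0,0,0,0,0],[0,0,0,0,0,0],[0,0,0,0,0,0],[0,0,0,0,0,0]]]' --gripper 12

```text
time: 17.15
ee_pos: [0.3583, -0.2869, 0.0484]
tcp_rot: [179.9, 0.1, 90.0]
wrist_force: [0.1, 0.0, 5.9]
opening: 0.0232
```

>>> servo_tool --motion '[[[0,0,0,0,0,0],[0,0,-3,0,0,0],[0,0,-5,0,0,0],[0,0,-12,0,0,0],[0,0,0,0,0,0]]]'

```text
time: 17.65
ee_pos: [0.3585, -0.287, 0.0692]
tcp_rot: [179.9, 0.1, 90.0]
wrist_force: [0.5, -0.1, -0.4]
opening: 0.0231
```

```bash
python3 - <<'E'
from snap import *
o=bot.get_obs(); print(o['time'],o['ee_pos'],o['wrist_force'],o['opening'])
p=o['ee_pos']
snap('c2','scene',130,90,110,100,7,[p,p-[0,0,.047]])
E
```

```text
17.65 [ 0.35850277 -0.28700019  0.06922637] [ 0.54760721 -0.12390312 -0.39069775] 0.023069700424056313
```

View pics/c2.png

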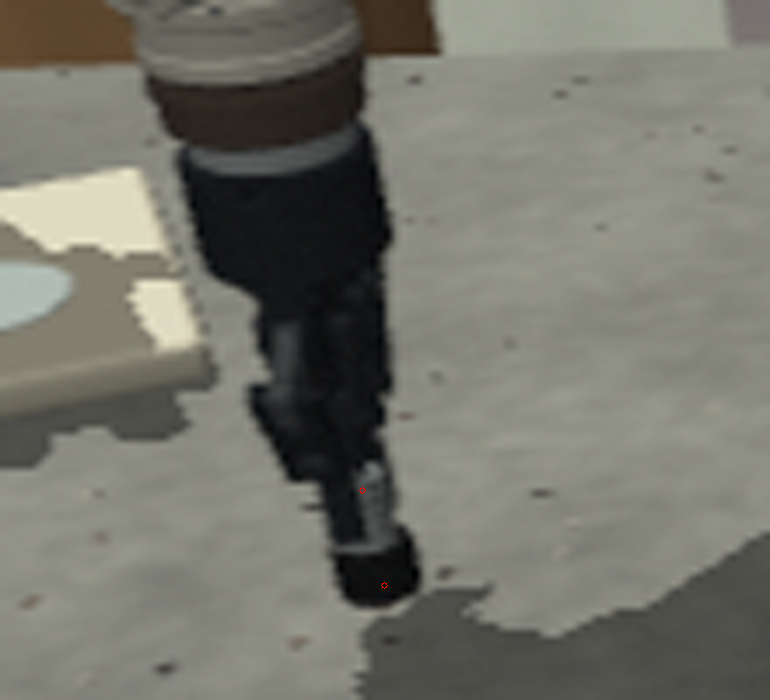

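>>> servo_tool --motion '[[[0,0,-25,0,0,0],[5,2,-35,0,0,0],[15,6,-20,0,0,0],[30,11.5,0,0,0,0],[40,15.3,0,0,0,0]]]'

```text
time: 18.2
ee_pos: [0.3929, -0.1965, 0.1479]
tcp_rot: [179.9, 0.1, 89.9]
wrist_force: [1.1, -1.0, -0.4]
opening: 0.0231
```

>>> servo_tool --motion '[[[40,15.3,0,0,0,0],[40,15.3,0,0,0,0],[40,15.3,0,0,0,0],[40,15.3,0,0,0,0],[40,15.3,0,0,0,0]]]'

```text
time: 18.7
ee_pos: [0.4694, 0.0054, 0.1472]
tcp_rot: [180.0, 0.0, 90.0]
wrist_force: [0.9, -0.8, -0.9]
opening: 0.023
```

>>> servo_tool --motion '[[[40,15.3,0,0,0,0],[40,15.3,0,0,0,0],[40,15.3,0,0,0,0],[40,15.3,0,0,0,0],[40,15.3,0,0,0,0]]]'

```text
time: 19.2
ee_pos: [0.5459, 0.2054, 0.147]
tcp_rot: [-180.0, 0.0, 90.0]
wrist_force: [0.9, -0.1, -0.6]
opening: 0.0226
```

>>> servo_tool --motion '[[[40,15.3,0,0,0,0],[35,13,0,0,0,0],[18,7,0,0,0,0],[7.2,2.3,0,0,0,0],[0,0,0,0,0,0]]]'

```text
time: 19.7
ee_pos: [0.583, 0.3041, 0.1465]
tcp_rot: [-179.9, 0.0, 90.0]
wrist_force: [0.3, 0.6, -0.8]
opening: 0.0231
```

```bash
python3 - <<'E'
from snap import *
o=bot.get_obs(); print(o['time'],o['ee_pos'],o['tcp_rot'],o['q'],o['wrist_force'],o['opening'])
p=o['ee_pos']; T=np.array([.5829,.3037,.004])
snap('c3','scene',320,110,130,110,6,[p,p-[0,0,.047],T])
E
```

```text
19.7 [0.58303212 0.30414805 0.14652272] [-1.79941862e+02  3.46609436e-02  9.00499541e+01] [ 2.75510963e+01  1.91810176e+01  1.52054503e+01  8.60920064e+01
 -3.89814664e-03  1.17501162e+02] [ 0.268349    0.56610232 -0.79565032] 0.023119365843731535
```

View pics/c3.png

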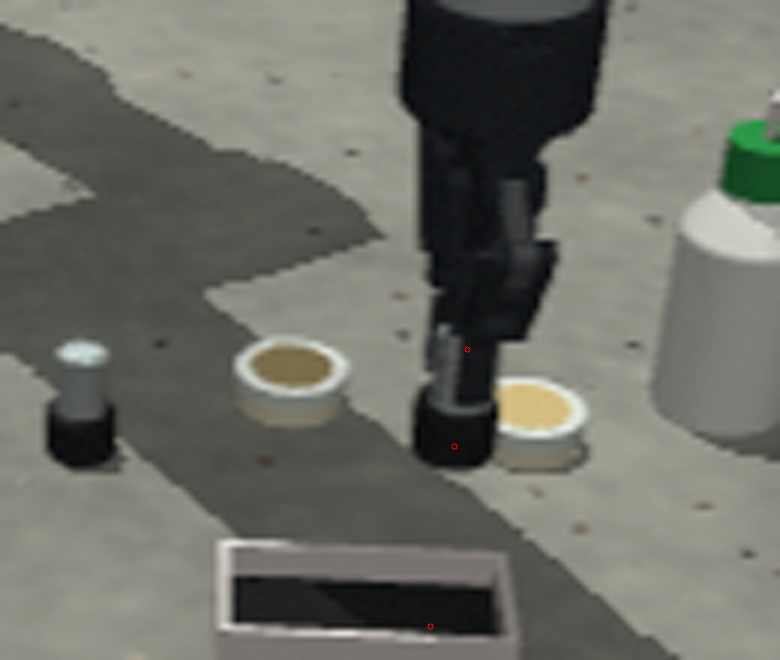

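>>> servo_tool --motion '[[[0,0,15,0,0,0],[0,0,30,0,0,0],[0,0,25,0,0,0],[0,0,14,0,0,0],[0,0,6,0,0,0]]]'

```text
time: 20.25
ee_pos: [0.5823, 0.3025, 0.0554]
tcp_rot: [-179.9, 0.1, 89.9]
wrist_force: [-0.4, -0.9, -0.8]
opening: 0.0233
```

>>> servo_tool --motion '[[[0,0,2,0,0,0],[0,0,1,0,0,0],[0,0,1,0,0,0],[0,0,0,0,0,0]]]'

```text
time: 20.65
ee_pos: [0.5836, 0.304, 0.0541]
tcp_rot: [179.9, -0.0, 90.0]
wrist_force: [0.4, 0.2, -0.5]
opening: 0.0231
```

```bash
python3 - <<'E'
from snap import *
o=bot.get_obs(); print(o['time'],o['ee_pos'],o['wrist_force'],o['opening'])
p=o['ee_pos']
snap('c4','scene',320,130,130,110,6,[p])
E
```

```text
20.65 [0.58356948 0.30398988 0.05408499] [ 0.42188454  0.19350092 -0.50719552] 0.023106397033924593
```

View pics/c4.png

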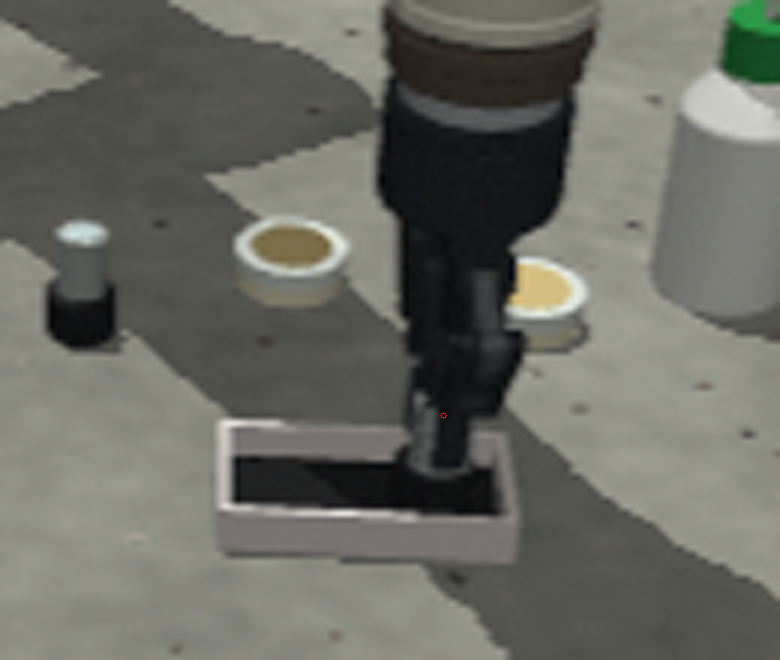

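>>> servo_tool --motion '[[[0,0,1,0,0,0],[0,0,0.5,0,0,0],[0,0,0,0,0,0]]]'

```text
time: 21.0
ee_pos: [0.5834, 0.3039, 0.0525]
tcp_rot: [180.0, -0.0, 90.0]
wrist_force: [-1.3, 0.1, 4.3]
opening: 0.0232
```

>>> servo_tool --motion '[[[0,0,0.5,0,0,0],[0,0,0,0,0,0]]]'

```text
time: 21.2
ee_pos: [0.5834, 0.304, 0.0525]
tcp_rot: [179.9, -0.0, 90.0]
wrist_force: [-2.3, -0.8, 7.8]
opening: 0.0231
```

>>> servo_tool --motion '[[[0,0,-0.5,0,0,0],[0,0,0,0,0,0]]]'

```text
time: 21.4
ee_pos: [0.5834, 0.3039, 0.0525]
tcp_rot: [180.0, -0.0, 90.0]
wrist_force: [-0.9, -0.6, 6.3]
opening: 0.0229
```

>>> servo_tool --motion '[[[0,0,0,0,0,0],[0,0,0,0,0,0],[0,0,0,0,0,0]]]' --gripper 50

```text
time: 21.7
ee_pos: [0.5831, 0.3036, 0.0513]
tcp_rot: [-180.0, 0.0, 90.0]
wrist_force: [-0.8, 0.3, 0.2]
opening: 0.0502
```

>>> servo_tool --motion '[[[0,0,-5,0,0,0],[0,0,-20,0,0,0],[0,0,-35,0,0,0],[0,0,-35,0,0,0],[0,0,-5,0,0,0]]]'

```text
time: 22.2
ee_pos: [0.5846, 0.3045, 0.1573]
tcp_rot: [179.6, -0.2, 90.0]
wrist_force: [0.7, -0.2, 0.8]
opening: 0.0499
```

```bash
python3 - <<'E'
from snap import *
o=bot.get_obs(); print(o['time'],o['ee_pos'],o['wrist_force'],o['opening'])
snap('c5','scene',320,130,130,110,6,[])
E
```

```text
22.2 [0.58459223 0.3044961  0.15728468] [ 0.7031556  -0.15830976  0.78580107] 0.04989543667730536
```

View pics/c5.png

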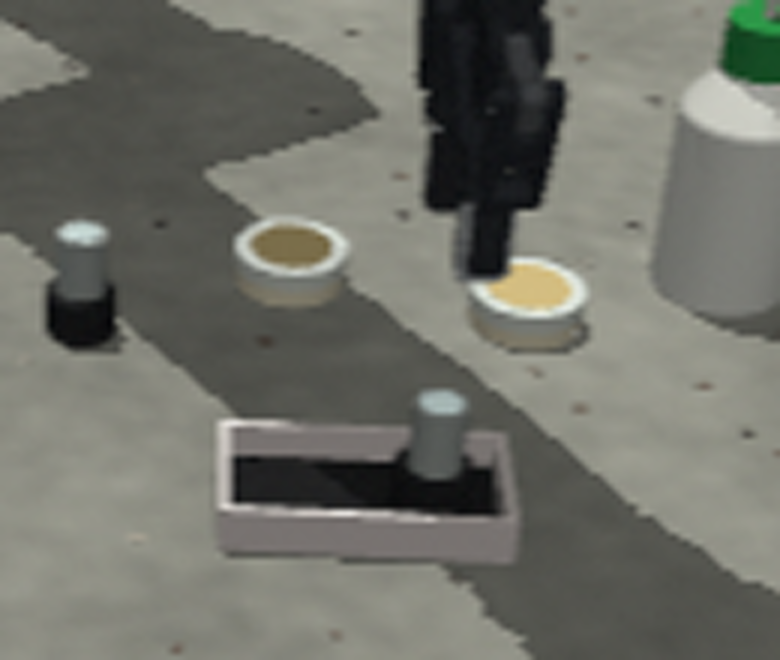

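>>> servo_tool --motion '[[[-20,-23,0,0,0,0],[-30,-34,0,0,0,0],[-30,-34,0,0,0,0],[-30,-34,0,0,0,0],[-22,-25,0,0,0,0]]]' --gripper 60

```text
time: 22.75
ee_pos: [0.4309, 0.1702, 0.1505]
tcp_rot: [-179.9, 0.0, 90.0]
wrist_force: [0.3, 0.1, 1.6]
opening: 0.0598
```

>>> servo_tool --motion '[[[-8.2,-10.5,0,0,0,0],[0,0,20,0,0,0],[0,0,30,0,0,0],[0,0,15,0,0,0],[0,0,0,0,0,0]]]'

```text
time: 23.25
ee_pos: [0.4212, 0.163, 0.0842]
tcp_rot: [-179.8, 0.1, 90.0]
wrist_force: [0.3, -0.2, 1.0]
opening: 0.0599
```

```bash
python3 - <<'E'
from snap import *
o=bot.get_obs(); print(o['time'],o['ee_pos'],o['wrist_force'],o['opening'])
p=o['ee_pos']
snap('d1','scene',280,110,110,90,7,[p,[p[0],p[1],.056],[p[0],p[1],0]])
E
```

```text
23.25 [0.42116607 0.16298483 0.08419678] [ 0.31271826 -0.17162554  0.97618558] 0.059915269308796405
```

View pics/d1.png

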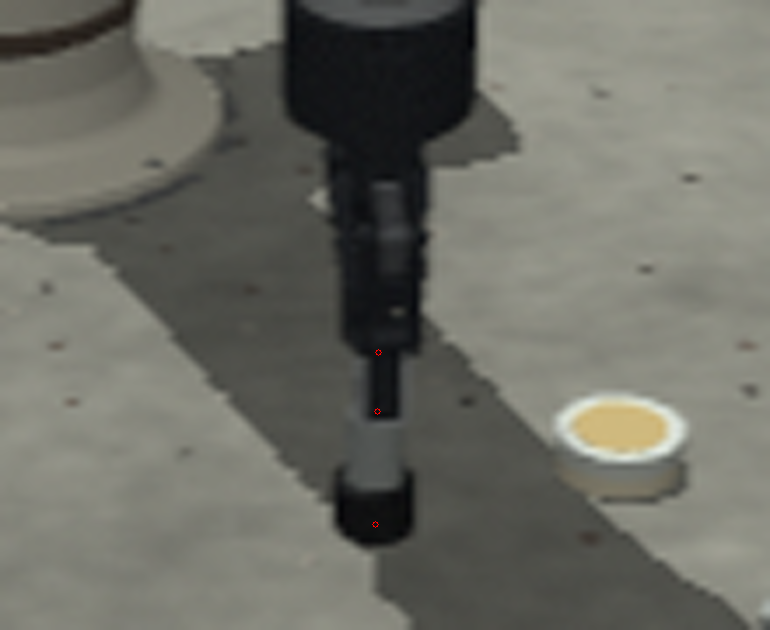

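>>> servo_tool --motion '[[[0,0,18,0,0,0],[0,0,14,0,0,0],[0,0,7.5,0,0,0],[0,0,0,0,0,0],[0,0,0,0,0,0]]]'

```text
time: 23.8
ee_pos: [0.4229, 0.1636, 0.0478]
tcp_rot: [180.0, -0.0, 90.0]
wrist_force: [0.3, -0.1, 0.7]
opening: 0.0599
```

>>> servo_tool --motion '[[[0,0,0,0,0,0],[0,0,0,0,0,0],[0,0,0,0,0,0],[0,0,0,0,0,0],[0,0,0,0,0,0]]]' --gripper 12

```text
time: 24.3
ee_pos: [0.423, 0.1637, 0.0478]
tcp_rot: [180.0, -0.0, 90.0]
wrist_force: [-1.0, -0.4, 4.6]
opening: 0.0232
```

>>> servo_tool --motion '[[[0,0,-3,0,0,0],[0,0,-15,0,0,0],[0,0,-35,0,0,0],[0,0,-35,0,0,0],[0,0,-12,0,0,0]]]'

```text
time: 24.8
ee_pos: [0.4236, 0.1639, 0.1505]
tcp_rot: [179.8, -0.1, 90.0]
wrist_force: [0.2, 0.2, -0.8]
opening: 0.0229
```

```bash
python3 - <<'E'
from snap import *
o=bot.get_obs(); print(o['time'],o['ee_pos'],o['wrist_force'],o['opening'])
p=o['ee_pos']
snap('d2','scene',280,90,130,110,6,[p,p-[0,0,.047]])
E
```

```text
24.8 [0.42363513 0.16389378 0.15052947] [ 0.24371404  0.19970627 -0.80281585] 0.022933058382500638
```

View pics/d2.png

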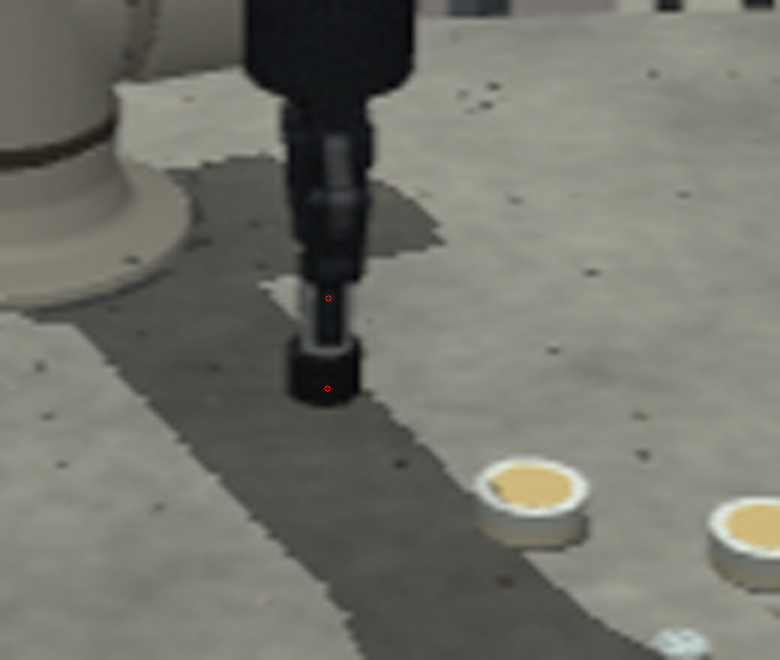

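>>> servo_tool --motion '[[[10,19,0,0,0,0],[20,38,0,0,0,0],[20,38,0,0,0,0],[18,34,0,0,0,0],[9,16,0,0,0,0]]]'

```text
time: 25.35
ee_pos: [0.5693, 0.2415, 0.1444]
tcp_rot: [-179.9, 0.1, 90.0]
wrist_force: [-1.9, -1.5, -0.9]
opening: 0.0232
```

>>> servo_tool --motion '[[[3.8,6.6,0,0,0,0],[0,0,0,0,0,0],[0,0,0,0,0,0],[0,0,15,0,0,0],[0,0,25,0,0,0]]]'

```text
time: 25.85
ee_pos: [0.5745, 0.2443, 0.1082]
tcp_rot: [179.8, -0.1, 90.0]
wrist_force: [0.6, 0.5, -0.5]
opening: 0.023
```

>>> servo_tool --motion '[[[0,0,25,0,0,0],[0,0,16,0,0,0],[0,0,7,0,0,0],[0,0,3,0,0,0],[0,0,0,0,0,0]]]'

```text
time: 26.35
ee_pos: [0.5745, 0.2444, 0.0568]
tcp_rot: [180.0, -0.0, 90.0]
wrist_force: [0.3, -0.3, -0.8]
opening: 0.023
```

```bash
python3 - <<'E'
from snap import *
o=bot.get_obs(); print(o['time'],o['ee_pos'],o['wrist_force'],o['opening'])
p=o['ee_pos']
snap('d3','scene',320,130,130,110,6,[p])
E
```

```text
26.35 [0.57445834 0.24439279 0.05675195] [ 0.30132982 -0.34535015 -0.82747799] 0.023029459186401403
```

View pics/d3.png

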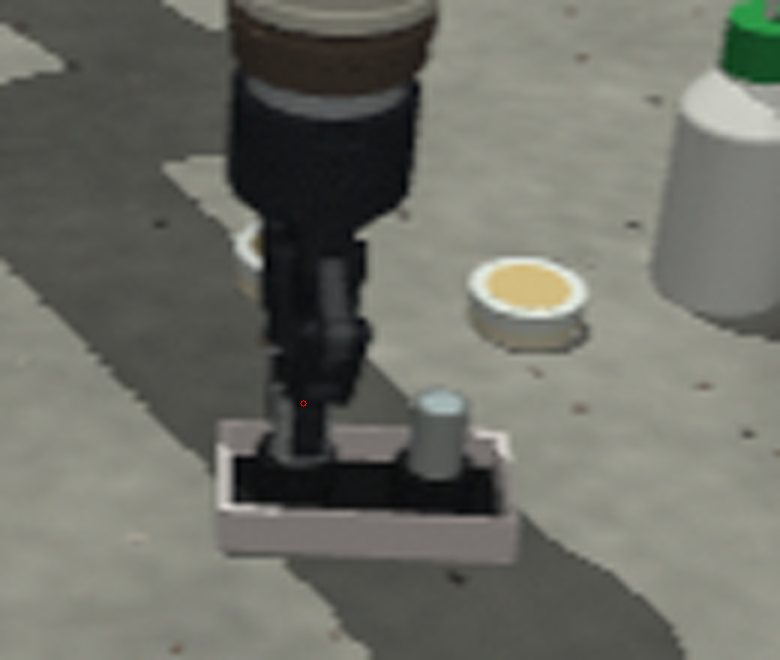

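>>> servo_tool --motion '[[[0,0,2,0,0,0],[0,0,1,0,0,0],[0,0,0.5,0,0,0],[0,0,0,0,0,0]]]'

```text
time: 26.8
ee_pos: [0.5743, 0.2444, 0.0529]
tcp_rot: [180.0, -0.0, 90.0]
wrist_force: [-1.2, -1.6, -1.7]
opening: 0.0231
```

>>> servo_tool --motion '[[[0,0,0.5,0,0,0],[0,0,0.5,0,0,0],[0,0,0,0,0,0]]]'

```text
time: 27.1
ee_pos: [0.5743, 0.2444, 0.0519]
tcp_rot: [180.0, -0.0, 90.0]
wrist_force: [0.0, -0.3, 0.1]
opening: 0.0231
```

>>> servo_tool --motion '[[[0,0,0.5,0,0,0],[0,0,0.5,0,0,0],[0,0,0,0,0,0]]]'

```text
time: 27.4
ee_pos: [0.5744, 0.2444, 0.0518]
tcp_rot: [180.0, -0.0, 90.0]
wrist_force: [-2.6, -1.7, 7.0]
opening: 0.023
```

>>> servo_tool --motion '[[[0,0,-0.5,0,0,0],[0,0,0,0,0,0]]]'

```text
time: 27.6
ee_pos: [0.5744, 0.2444, 0.0518]
tcp_rot: [180.0, -0.0, 90.0]
wrist_force: [-2.5, -0.8, 6.0]
opening: 0.023
```

>>> servo_tool --motion '[[[0,0,0,0,0,0],[0,0,0,0,0,0],[0,0,0,0,0,0]]]' --gripper 50

```text
time: 27.9
ee_pos: [0.5742, 0.2443, 0.0509]
tcp_rot: [-180.0, 0.0, 90.0]
wrist_force: [0.1, 0.0, 0.2]
opening: 0.0499
```

>>> servo_tool --motion '[[[0,0,-5,0,0,0],[0,0,-20,0,0,0],[0,0,-35,0,0,0],[0,0,-35,0,0,0],[0,0,-5,0,0,0]]]'

```text
time: 28.4
ee_pos: [0.5758, 0.245, 0.1566]
tcp_rot: [179.6, -0.2, 90.0]
wrist_force: [0.5, 0.1, 0.7]
opening: 0.05
```

```bash
python3 - <<'E'
from snap import *
o=bot.get_obs(); print(o['time'],o['ee_pos'],o['wrist_force'],o['opening'])
snap('d5','scene',320,130,130,110,6,[])
E
```

```text
28.4 [0.57579813 0.24502888 0.15664776] [0.46150719 0.09329285 0.66862424] 0.04997198077056211
```

View pics/d5.png

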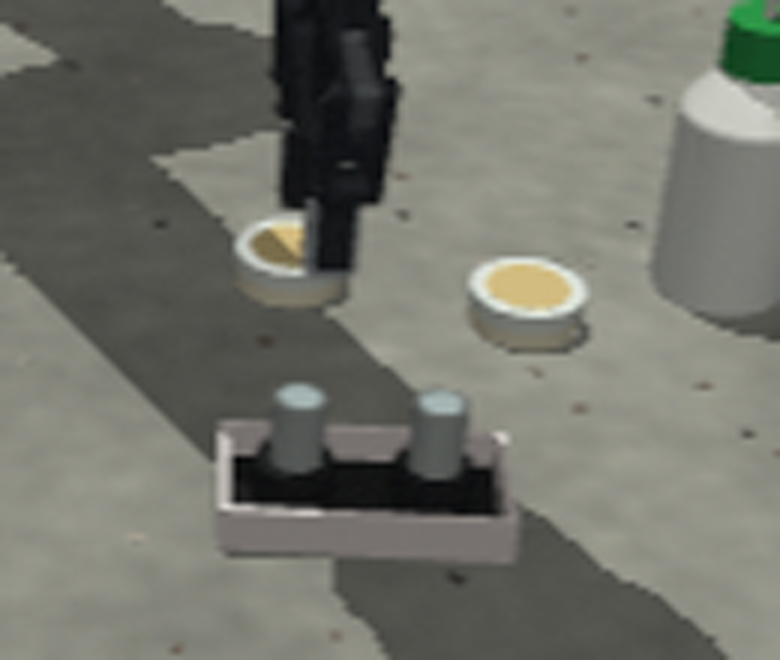

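>>> servo_tool --motion '[[[4,-22,0,0,0,0],[6.5,-42,0,0,0,0],[6.5,-42,0,0,0,0],[6.5,-42,0,0,0,0],[5,-32,0,0,0,0]]]' --gripper 82

```text
time: 28.95
ee_pos: [0.3919, 0.2726, 0.1501]
tcp_rot: [-179.9, 0.0, 90.0]
wrist_force: [0.3, 0.7, 0.8]
opening: 0.0818
```

>>> servo_tool --motion '[[[2.2,-11.6,0,0,0,0],[0,0,25,0,0,0],[0,0,35,0,0,0],[0,0,20,0,0,0],[0,0,0,0,0,0]]]'

```text
time: 29.45
ee_pos: [0.3814, 0.2738, 0.0678]
tcp_rot: [-179.7, 0.2, 90.0]
wrist_force: [-0.7, -0.2, 0.5]
opening: 0.0818
```

```bash
python3 - <<'E'
from snap import *
o=bot.get_obs(); print(o['time'],o['ee_pos'],o['wrist_force'],o['opening'])
p=o['ee_pos']
snap('e1','scene',320,100,110,90,7,[p]+[[p[0]+.0285*np.cos(a),p[1]+.0285*np.sin(a),.02] for a in np.arange(0,6.2,.3)])
snap('e1t','top',190,210,130,110,6,[[p[0]+.0285*np.cos(a),p[1]+.0285*np.sin(a),.02] for a in np.arange(0,6.2,.3)])
E
```

```text
29.45 [0.38136739 0.27383538 0.06781108] [-0.70266537 -0.1514283   0.45623385] 0.08182402890190273
```

View pics/e1.png

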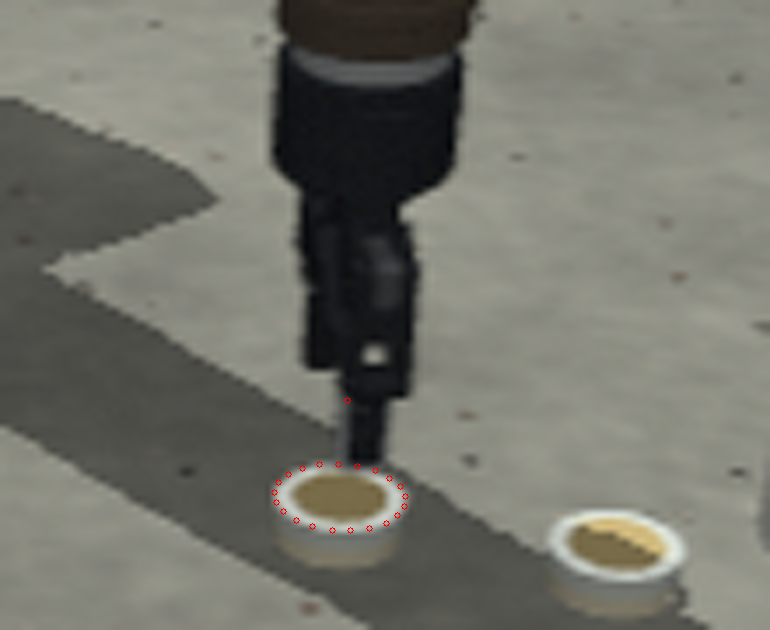

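View pics/e1t.png

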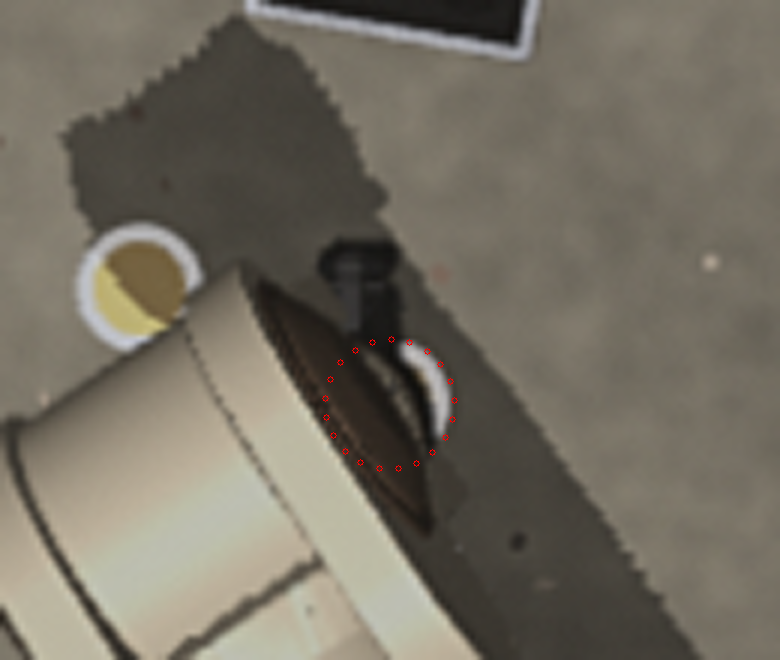

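>>> servo_tool --motion '[[[0,0,20,0,0,0],[0,0,15,0,0,0],[0,0,8,0,0,0],[0,0,2.5,0,0,0],[0,0,0,0,0,0]]]'

```text
time: 30.05
ee_pos: [0.3831, 0.2753, 0.0265]
tcp_rot: [180.0, -0.0, 90.0]
wrist_force: [-0.3, 0.7, -0.2]
opening: 0.0821
```

>>> servo_tool --motion '[[[0,0,0,0,0,0],[0,0,0,0,0,0],[0,0,0,0,0,0],[0,0,0,0,0,0],[0,0,0,0,0,0]]]' --gripper 45

```text
time: 30.55
ee_pos: [0.3831, 0.2754, 0.027]
tcp_rot: [179.9, -0.0, 90.0]
wrist_force: [-1.8, -1.0, 5.2]
opening: 0.0547
```

>>> servo_tool --motion '[[[0,0,-2,0,0,0],[0,0,-6,0,0,0],[0,0,-10,0,0,0],[0,0,-7,0,0,0],[0,0,0,0,0,0]]]'

```text
time: 31.05
ee_pos: [0.3834, 0.2756, 0.0524]
tcp_rot: [179.9, -0.1, 90.0]
wrist_force: [0.8, 0.2, -0.5]
opening: 0.0545
```

```bash
python3 - <<'E'
from snap import *
o=bot.get_obs(); print(o['time'],o['ee_pos'],o['wrist_force'],o['opening'])
p=o['ee_pos']
snap('e2','scene',320,100,110,90,7,[p,p-[0,0,.023]])
E
```

```text
31.05 [0.38338089 0.27555779 0.0523587 ] [ 0.79809925  0.23772956 -0.48600957] 0.054457751178670126
```

View pics/e2.png

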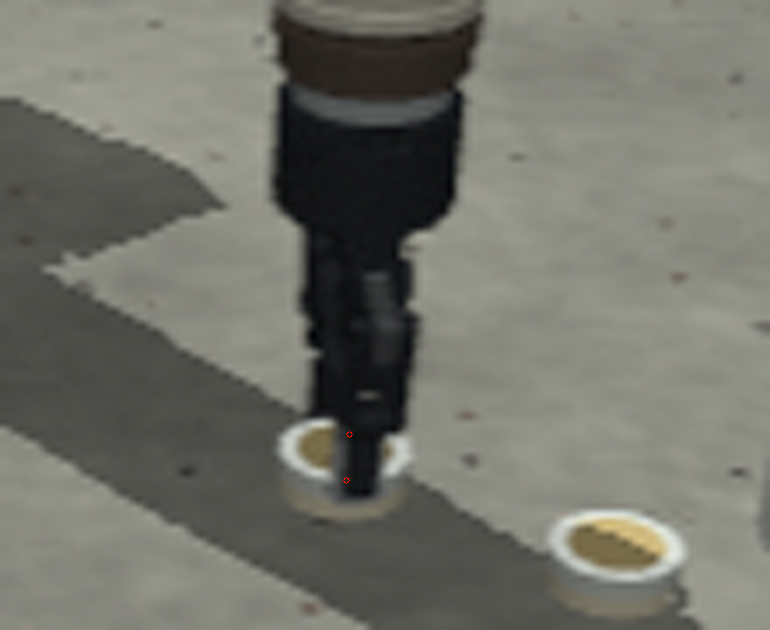

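>>> servo_tool --motion '[[[0,0,-20,0,0,0],[-5,4,-30,0,0,0],[-18,16,-20,0,0,0],[-30,27,-10,0,0,0],[-33,30,0,0,0,0]]]'

```text
time: 31.6
ee_pos: [0.4609, 0.1888, 0.1326]
tcp_rot: [179.8, -0.1, 90.1]
wrist_force: [0.7, -0.0, -1.4]
opening: 0.0545
```

>>> servo_tool --motion '[[[-33,30,0,0,0,0],[-33,30,0,0,0,0],[-33,30,0,0,0,0],[-33,30,0,0,0,0],[-30,27,0,0,0,0]]]'

```text
time: 32.1
ee_pos: [0.6077, 0.0252, 0.1302]
tcp_rot: [-180.0, 0.0, 90.0]
wrist_force: [0.8, 1.4, 0.2]
opening: 0.0546
```

>>> servo_tool --motion '[[[-14,12.5,0,0,0,0],[-5.7,5,0,0,0,0],[0,0,0,0,0,0],[0,0,25,0,0,0],[0,0,25,0,0,0]]]'

```text
time: 32.6
ee_pos: [0.624, 0.0086, 0.0811]
tcp_rot: [179.9, -0.0, 90.1]
wrist_force: [-1.2, 0.4, -0.8]
opening: 0.0544
```

>>> servo_tool --motion '[[[0,0,20,0,0,0],[0,0,10,0,0,0],[0,0,5,0,0,0],[0,0,0,0,0,0]]]'

```text
time: 33.0
ee_pos: [0.6239, 0.0079, 0.0459]
tcp_rot: [-180.0, -0.0, 90.0]
wrist_force: [-0.4, -0.1, 0.2]
opening: 0.0542
```

```bash
python3 - <<'E'
from snap import *
o=bot.get_obs(); print(o['time'],o['ee_pos'],o['tcp_rot'],o['wrist_force'],o['opening'])
p=o['ee_pos']
snap('e3','scene',220,140,120,110,6,[p])
E
```

```text
33.0 [0.62390273 0.00794416 0.04592628] [-1.79988758e+02 -2.74026975e-03  9.00387669e+01] [-0.405478   -0.12277047  0.16748586] 0.054196387538159384
```

View pics/e3.png

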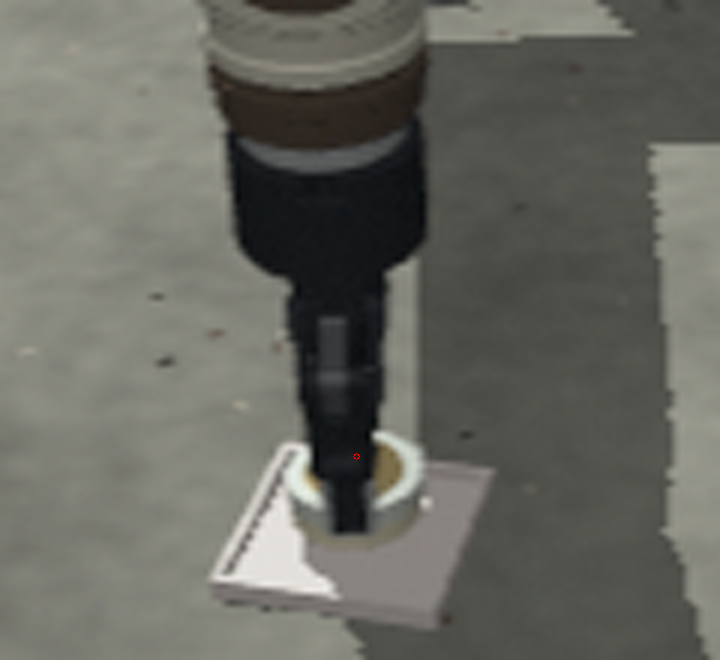

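>>> servo_tool --motion '[[[0,0,5,0,0,0],[0,0,3,0,0,0],[0,0,2,0,0,0],[0,0,1,0,0,0],[0,0,0,0,0,0]]]'

```text
time: 33.55
ee_pos: [0.6241, 0.0073, 0.0347]
tcp_rot: [-180.0, 0.0, 90.0]
wrist_force: [-0.8, 0.3, -0.3]
opening: 0.0543
```

>>> servo_tool --motion '[[[0,0,1,0,0,0],[0,0,0.5,0,0,0],[0,0,0.5,0,0,0],[0,0,0,0,0,0]]]'

```text
time: 33.95
ee_pos: [0.6242, 0.0074, 0.0327]
tcp_rot: [-180.0, 0.0, 90.0]
wrist_force: [0.4, -0.3, -0.4]
opening: 0.0546
```

>>> servo_tool --motion '[[[0,0,0.5,0,0,0],[0,0,0.5,0,0,0],[0,0,0,0,0,0]]]'

```text
time: 34.25
ee_pos: [0.6242, 0.0074, 0.0317]
tcp_rot: [-180.0, -0.0, 90.0]
wrist_force: [-0.7, -0.7, 0.4]
opening: 0.0543
```

>>> servo_tool --motion '[[[0,0,0.5,0,0,0],[0,0,0,0,0,0]]]'

```text
time: 34.45
ee_pos: [0.6242, 0.0074, 0.0312]
tcp_rot: [-180.0, -0.0, 90.0]
wrist_force: [0.3, 0.3, -0.4]
opening: 0.0541
```

>>> servo_tool --motion '[[[0,0,0.5,0,0,0],[0,0,0,0,0,0]]]'

```text
time: 34.65
ee_pos: [0.6242, 0.0074, 0.0311]
tcp_rot: [180.0, 0.0, 90.0]
wrist_force: [-1.6, -0.1, 2.4]
opening: 0.0539
```

>>> servo_tool --motion '[[[0,0,0.5,0,0,0],[0,0,0,0,0,0]]]'

```text
time: 34.85
ee_pos: [0.6242, 0.0074, 0.031]
tcp_rot: [180.0, 0.0, 90.0]
wrist_force: [-3.7, 0.5, 6.5]
opening: 0.054
```

>>> servo_tool --motion '[[[0,0,-0.5,0,0,0],[0,0,0,0,0,0]]]'

```text
time: 35.05
ee_pos: [0.6242, 0.0074, 0.0311]
tcp_rot: [180.0, -0.0, 90.0]
wrist_force: [-2.3, 0.5, 4.4]
opening: 0.0544
```

>>> servo_tool --motion '[[[0,0,0,0,0,0],[0,0,0,0,0,0],[0,0,0,0,0,0]]]' --gripper 76

```text
time: 35.35
ee_pos: [0.6242, 0.0074, 0.0305]
tcp_rot: [-180.0, -0.0, 90.0]
wrist_force: [-0.1, -0.6, -0.7]
opening: 0.0759
```

>>> servo_tool --motion '[[[0,0,-5,0,0,0],[0,0,-20,0,0,0],[0,0,-40,0,0,0],[0,0,-45,0,0,0],[0,0,-45,0,0,0]]]'

```text
time: 35.85
ee_pos: [0.6238, 0.0073, 0.1876]
tcp_rot: [-180.0, -0.0, 90.0]
wrist_force: [1.8, 1.3, 0.4]
opening: 0.0763
```

>>> servo_tool --motion '[[[0,-20,-20,0,0,0],[0,-40,-10,0,0,0],[0,-45,0,0,0,0],[0,-45,0,0,0,0],[0,-45,0,0,0,0]]]'

```text
time: 36.35
ee_pos: [0.4275, 0.0074, 0.216]
tcp_rot: [180.0, 0.0, 90.0]
wrist_force: [-0.3, 0.2, 0.6]
opening: 0.076
```

>>> servo_tool --motion '[[[0,-30,0,0,0,0],[0,-20,0,0,0,0],[0,0,0,0,0,0],[0,0,0,0,0,0]]]'

```text
time: 36.75
ee_pos: [0.3795, 0.0074, 0.2164]
tcp_rot: [179.9, -0.0, 90.0]
wrist_force: [-0.4, -0.1, 0.5]
opening: 0.076
```

```bash
python3 - <<'E'
from snap import *
o=bot.get_obs(); print(o['time'],o['ee_pos'],o['wrist_force'],o['opening'])
snap('f1','scene',100,130,350,180,2.2,[])
snap('f1t','top',130,90,380,210,2.1,[])
snap('f2','scene',220,140,120,110,6,[])
snap('f2t','top',300,150,130,90,6,[])
E
```

```text
36.75 [0.37948923 0.0073795  0.21642967] [-0.41942772 -0.13552984  0.45673682] 0.07599290254608902
```

View pics/f1.png

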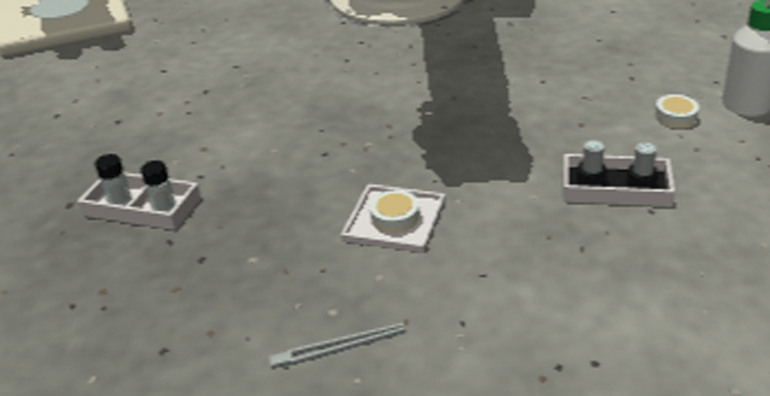

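View pics/f1t.png

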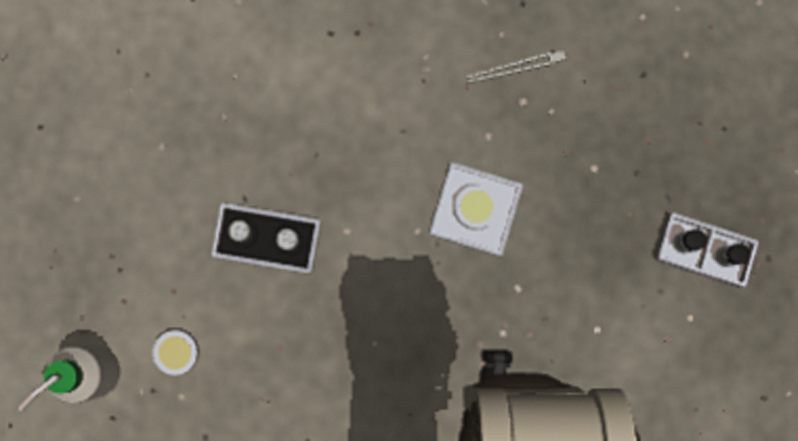

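View pics/f2.png

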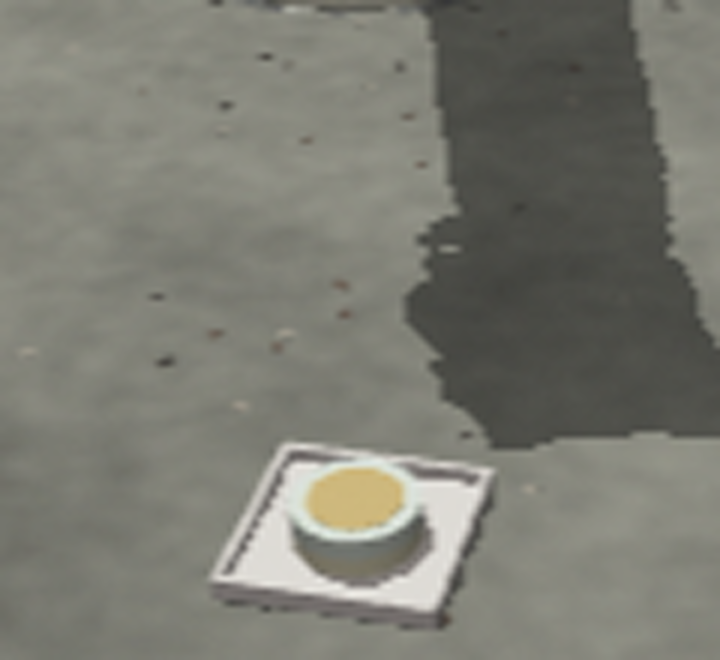

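The last pictures show both vials in their bays, top view (690,240) and (735,255). Both eyepieces stand in the long tray at (240,230) and (288,240), and the dish is flat in the square tray at (477,207). The bottle and forceps look untouched. I'm handing the job in.

```bash
python3 - <<'E'
from snap import *
c=load('f1t.pkl'); c0=load('top0.pkl')
d=cv2.absdiff(c['color'],c0['color']).max(2)
print('forceps diff',(d[105:140,340:410]>25).sum(),'bottle diff',(d[240:295,135:190]>25).sum())
print(bot.job_done())
E
```

```text
forceps diff 0 bottle diff 0
the job is handed in; nothing more can be done
None
```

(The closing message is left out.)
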